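Snap the junction-box cover home and bring the screwdriver to its screw

TASK

The blue cover of the junction box is cocked up on its orange spring clip: press that side down until it snaps under the clip and the cover lies level in its recess. Then draw the black-handled screwdriver out of the sloping rack, bring it upright with the tip down, and finish still holding it in the air, its tip centred about 15 mm above the cross-head screw in the middle of the cover, resting on nothing. Leave the other two screwdrivers in the rack, and the bin of screws and the roll of tape where they are.

Things in the scene. Friction and masses are not known exactly. Their poses are not given: they have to be found in the camera images.
- junction_box: Grey die-cast junction box, fixed, 124 (x) x 98 (y) x 46 (z) mm; origin at the centre of its underside, z up. The middle of its -x wall (the side nearest the robot) carries the orange spring clip, 26 mm wide, whose sloping beak hooks 13 mm inward over the rim, 58 mm high; two hooks 16 mm wide on its far wall reach 3 mm inward, 50 mm high. Recess 106 x 84 mm, ledge 40 mm and rim 46 mm above the bench. Cable glands at the y sides
- clip (a joint): Spring clip of the box, hinged low on the outside of its wall: 0 = upright (rest), grows (rad) as it is pushed outward from the box, at most 0.25. It yields about 0.05 to 0.1 as the cover is pressed past its sloping beak and springs back to 0 by itself
- cover: Loose blue metal cover plate 104 (x) x 80 (y) x 5 (z) mm, 0.15 kg, origin at the centre of its underside, axes as the box's. At first its +x edge lies on the ledge under two hooks, its -x edge is caught on the clip's beak about 13 mm too high (0.13 rad out of level). Pressed down near that edge (4 to 12 N) it snaps under the beak and lies on the ledge, top face 45 mm above the bench
- press_spot (a point): Good place for pressing, on the cover's top face: on its centre line, 20 mm in from the edge that is caught on the clip (leaves 10 mm between the clip's beak and a finger 15 mm wide). When the cover is home this point is 45 mm above the bench
- screw_head (a point): Centre of the top of the round steel cross-head screw in the middle of the cover (head diameter 16 mm, standing 3 mm above the cover's face); frame parallel to the cover's. 48 mm above the bench when the cover is home
- rack: Grey steel screwdriver rack, fixed, 108 (x) x 192 (y) mm, top edge 115 mm high; origin at the centre of its underside, z up, front = -x, roughly to the robot. Three 10 mm holes in its sloping top plate at y = -66, 0, +66, x = -30, z = 95 mm, each with a screwdriver (order varies) that leans 40 deg from upright, handle's end up and to -x. Drawn 90 mm along its own axis, the black one is free
- screwdriver_black: Cross-head screwdriver, black handle, 190 mm long, 0.09 kg, loose. Its y axis points from the tip to the handle's end. Handle y = -6 to +94 mm, 28 mm across x, 25 mm across z; shank 5 mm thick from there to the tip at y = -95 mm. The axis runs 12.6 mm above the origin in z. At first the handle's lower shoulder rests on the rack's top plate
- driver_tip (a point): Tip of the black screwdriver, frame parallel to the screwdriver's
- driver_grip (a point): Point on the black screwdriver's axis 65 mm up the handle from the screwdriver's middle: 160 mm from the tip, 29 mm from the handle's end. Good place to grip; frame parallel to the screwdriver's
- screwdriver_red: Slotted screwdriver with red handle, 220 mm long, handle 31 mm across and standing 115 mm out of its hole (the black one's 100 mm, the yellow one's 110 mm), in another hole of the rack; axes as for the black one. To be left alone
- screwdriver_yellow: Screwdriver with yellow handle, 210 mm long, handle 30 mm across, in another hole of the rack; axes as for the black one. To be left alone
- screw_bin: Small open black plastic bin with screws, 69 x 111 mm, 57 mm high, behind the junction box in front of the toolbox; origin at the centre of its underside. To be left alone
- electrical_tape: Roll of black electrical tape lying flat, 58 mm across, 19 mm high, behind the junction box; origin at the centre of its underside. To be left alone

How it is judged:
By the outcome, as a careful person would: the job done as asked, in the order asked, and still so for the second after the job is handed in, while the arm keeps its last pose, push and grip.
It also fails if it takes over 59 s, if anything falls off the work surface, if the arm or the gripper's body presses on something with over 40 N, if the wrist force passes 120 N, or if a joint passes its speed limit or range.

ROBOT

A 6-joint arm with a two-finger parallel gripper is mounted at the origin on a cart in front of the work surface, level with it; the furniture and walls round the work are solid. World frame = base frame: x ahead of the robot, y to its left, z up, the work surface at z = 0. Lengths are in m, angles in degrees, forces in N, time in s.
With the tool pointing down it reaches from about 0.25 to 0.725 m from the base axis. Payload 9.7 kg.
Tool frame: the origin (TCP) lies midway between the tips of the shut fingers; the grasp point (between the pads) lies 19 mm behind it; z points along the fingers, y is the line along which they close (so a half turn about z gives the same grasp; the last joint's range is limited). The gripper opens to 85 mm and grips with 20 to 120 N. Pads are 22 mm wide; open, the fingers measure 114 mm over their backs; the gripper's body (76 mm by 85 mm) begins 54 mm behind the grasp point. The pads swing forward as they close: fully open they stand 13 mm farther back than shut.
Start: joints at [71.047, 4.979, 10.078, 95.1, 0, 90], TCP at [0.179, 0.52, 0.208] pointing down, gripper open.
Joint ranges: [-179.16, 179.16], [-48.56, 103.87], [-65.8, 70.77], [-126.05, 130.52], [-82.76, 87.17], [-180, 180]. Speed limits (degrees/s): [127.2, 127.2, 147.25, 180, 180, 180].

INTERFACE

Orientations are given as [roll, pitch, yaw] about the fixed x, y, z axes, in that order (R = Rz(yaw) Ry(pitch) Rx(roll)).
In Python, from workcell import bot gives the robot as it stands.
- The arm moves only by the shell command python3 -m crank 'ROWS' [FORCE]. ROWS is JSON, a list of rows, each an object with "gripper": the finger opening in mm, from 0 to 85.4; "travel": the shift along the tool's x, y, z in mm, a list of three; "twist": the turn, a rotation vector about the tool's x, y, z in rad, a list of three. In form: [{"gripper": gripper, "travel": [tx, ty, tz], "twist": [rx, ry, rz]}, ...]. A call has 1 to 12 rows; each row shifts and turns the commanded pose from where the row before left it, along the tool's axes as they then stand; what a row does not reach is not made up. A row lasts 1/8 s, in which the tool goes at most 62.5 mm and 10.7 degrees, less where a joint would pass 70% of its speed; a pose out of reach is approached as far as the arm can. A call is refused whole if a number of a shift passes 62.5 or a number of a turn 0.188, either way. A call with a gripper value outside its range is refused whole. The fingers move at their own pace and stop on an object; FORCE is the grip in N (left out, the last holds). Time passes only in rows, so rows that do not move let the fingers close. It gives the time, the measured TCP pose, the force, the opening and the grip force at its end, in the units of the state.
- bot.get_obs(): the state, without advancing time (a new reading comes with each control period).
- bot.camera(name): name is "scene" or "side" or "wrist"; returns the picture (420x560x3 uint8, red, green, blue); there is no depth.
- bot.calibration(name): a dict with "vfov" (degrees; the focal length in pixels is half the picture's height over the tangent of half this angle, whatever the lens; pixels are square), "cx", "cy" (the principal point, pixels), "camera_from_world" (4x4, takes a point from world to camera coordinates). Camera axes: x right, y down, z forward; pixel columns grow to the right and rows downward; lengths in m; the calibration is good to about 2 mm. A picture is of the moment at which its call begins: read the wrist's pose just before it. calibration takes no time and is no camera call; for the wrist camera it gives the pose at the moment of the call.
- bot.job_done(): hands the job in; it is judged then, once.
The state is a dict: "time": time; "q": joint angles; "qd": joint speeds; "joint_efforts": joint torques, N m; "ee_pos": TCP position; "tcp_rot": TCP orientation; "wrist_force": force on the tool from outside, world axes, zero at the start; "torque": the same for the moment, N m; "opening": finger opening in m; "grasp_force": force on a finger pad.
Only numpy, scipy, OpenCV 4.12 (cv2) and the standard library are available. Lean on these libraries where they do the work, as an engineer would, in place of code of your own. Each camera call takes 0.05 s, during which the arm holds its last target. There are 200 camera calls.

## Working session

There is one attempt and no reset: what is moved stays moved. The work goes in short steps, Python scripts to look and compute and a shell command to move; the robot and the scene stay as the last step left them, time stands still between calls to the robot, and variables do not carry over. Pictures are saved under pics/ and viewed, at most 10 in all, crops included, and the job is handed in when it is done.

```bash
mkdir -p pics; ls; python3 - <<'E'
from workcell import bot
import cv2,numpy as np
o=bot.get_obs();print(o)
for n in ["scene","side"]:
    im=bot.camera(n);cv2.imwrite(f"pics/{n}0.png",im[:,:,::-1])
    c=bot.calibration(n);print(n,c)
c=bot.calibration("wrist");print(c)
cv2.imwrite("pics/wrist0.png",bot.camera("wrist")[:,:,::-1])
E
```

```text
pics
{'time': 0.0, 'q': array([ 7.10476408e+01,  5.01028678e+00,  1.00345206e+01,  9.50995901e+01,
       -1.94048281e-03,  8.99993813e+01]), 'qd': array([-9.70196178e-03, -2.79243447e-02, -8.87003300e-02,  1.04143692e-01,
       -7.41333102e-02, -2.30782041e-05]), 'joint_efforts': array([-1.58158393e-03, -5.20386672e+01,  4.64801860e+01,  1.62216002e-02,
        8.32992282e-05, -3.04274600e-06]), 'ee_pos': array([0.1785552 , 0.51993391, 0.20739149]), 'tcp_rot': array([-1.79924644e+02,  1.93966746e-03,  1.61048262e+02]), 'wrist_force': array([ 0.11583229, -0.53924554,  0.23179472]), 'torque': array([-0.00076482, -0.02264189,  0.02143879]), 'grasp_force': 0.0, 'opening': 0.08541239916199048}
scene {'vfov': 46.636882722158845, 'cx': 286.9968076039475, 'cy': 201.7049487700768, 'camera_from_world': array([[ 0.77480816, -0.63198629,  0.01629862, -0.31270274],
       [-0.26045581, -0.34259504, -0.90265797,  0.27647274],
       [ 0.57605129,  0.69514169, -0.43004994,  0.7338087 ],
       [ 0.        ,  0.        ,  0.        ,  1.        ]])}
side {'vfov': 50.874178278336565, 'cx': 272.66682743222765, 'cy': 210.158965804807, 'camera_from_world': array([[-0.97661871, -0.21478514,  0.00912381,  0.51768669],
       [-0.10462822,  0.43780816, -0.89295966,  0.06785513],
       [ 0.18779999, -0.87303572, -0.45004422,  0.92409133],
       [ 0.        ,  0.        ,  0.        ,  1.        ]])}
{'vfov': 68.49179606317553, 'cx': 279.8627354140244, 'cy': 212.864952000409, 'camera_from_world': array([[ 3.25002453e-01,  9.45712710e-01, -9.35750000e-04,
        -5.50652895e-01],
       [ 9.11834498e-01, -3.13097136e-01,  2.65571142e-01,
        -3.42749863e-02],
       [ 2.50861023e-01, -8.71645216e-02, -9.64090812e-01,
         3.77846513e-01],
       [ 0.00000000e+00,  0.00000000e+00,  0.00000000e+00,
         1.00000000e+00]])}
```

View pics/scene0.png

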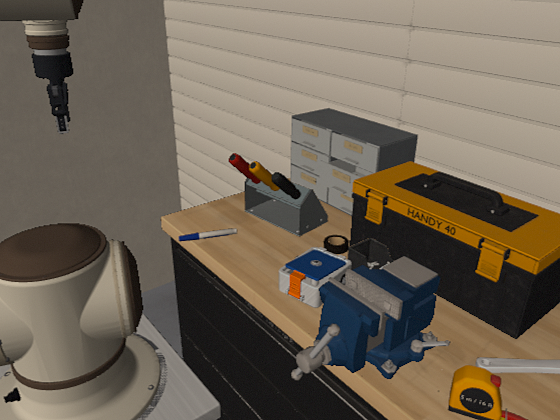

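View pics/side0.png

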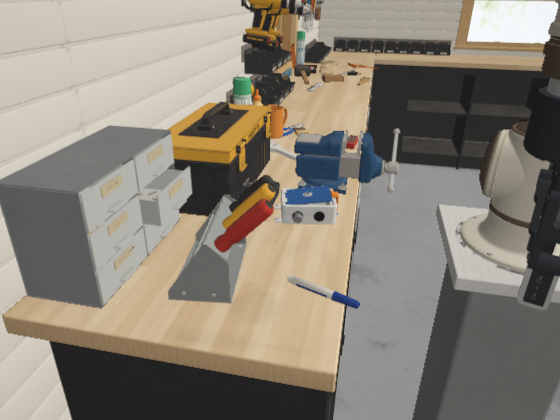

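The scene view shows the box at about (315,275) with its orange clip at (296,285). The rack is at (285,205), with red, yellow and black handles from left to right; the vise is close beside the box. Next I'll zoom in on both views.

```bash
python3 - <<'E'
import cv2,numpy as np
a=cv2.imread("pics/scene0.png")[145:315,225:365];b=cv2.imread("pics/side0.png")[165:310,165:355]
a=cv2.resize(a,None,fx=3.5,fy=3.5,interpolation=cv2.INTER_CUBIC)
cv2.imwrite("pics/a.png",a)
b=cv2.resize(b,None,fx=4,fy=4,interpolation=cv2.INTER_CUBIC)
cv2.imwrite("pics/b.png",b)
E
```

```text
(no output)
```

View pics/a.png

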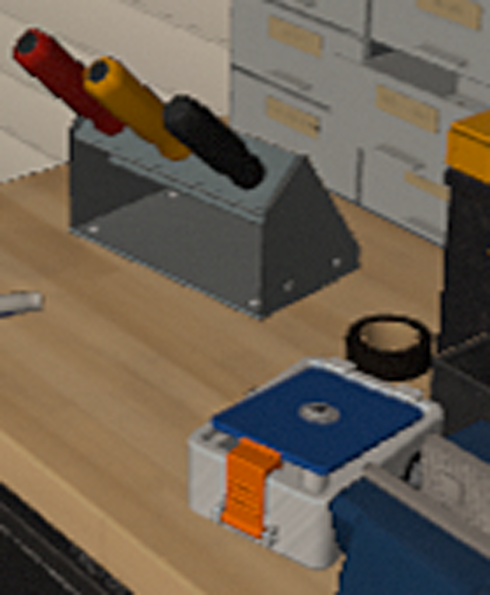

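View pics/b.png

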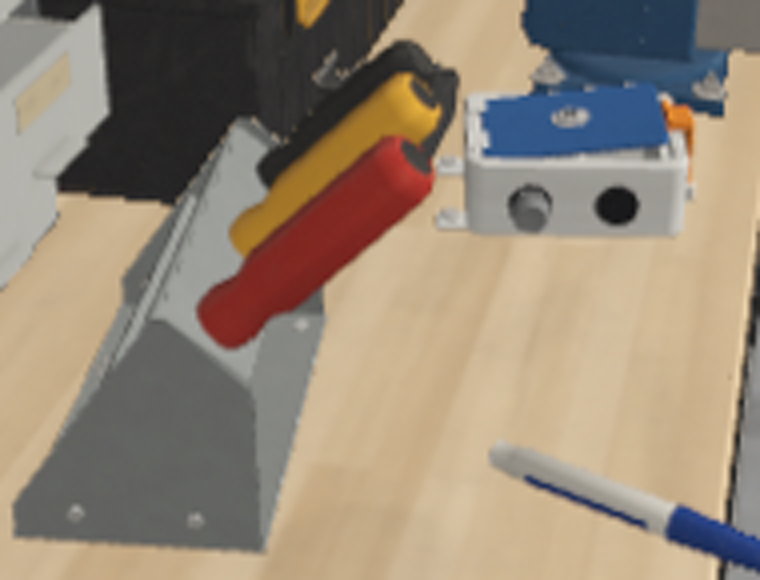

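```bash
cat > h.py <<'E'
import numpy as np
from workcell import bot
def ray(n,u,v,c=None):
    c=c or bot.calibration(n);T=c["camera_from_world"];f=210/np.tan(np.radians(c["vfov"]/2))
    d=T[:3,:3].T@np.array([(u-c["cx"])/f,(v-c["cy"])/f,1]);o=-T[:3,:3].T@T[:3,3]
    return o,d/np.linalg.norm(d)
def plane(n,u,v,z,c=None):
    o,d=ray(n,u,v,c);return o+d*(z-o[2])/d[2]
def tri(r1,r2):
    (o1,d1),(o2,d2)=r1,r2
    s=np.linalg.lstsq(np.c_[d1,-d2],o2-o1,rcond=None)[0]
    p,q=o1+s[0]*d1,o2+s[1]*d2
    return (p+q)/2,np.linalg.norm(p-q)
def proj(n,p,c=None):
    c=c or bot.calibration(n);T=c["camera_from_world"];f=210/np.tan(np.radians(c["vfov"]/2))
    q=T[:3,:3]@p+T[:3,3];return np.array([c["cx"]+f*q[0]/q[2],c["cy"]+f*q[1]/q[2]])
E
python3 - <<'E'
from h import *
np.set_printoptions(precision=4,suppress=True)
A=lambda x,y:((x+.5)/3.5-.5+225,(y+.5)/3.5-.5+145)
B=lambda x,y:((x+.5)/4-.5+165,(y+.5)/4-.5+165)
for k,a,b in [("screw",(319,411),(571,117)),("redend",(32,45),(412,155)),("yelend",(100,73),(426,92)),("blkend",(180,106),(449,84)),
  ("coverA",(213,424),(660,152)),("coverfar",(300,366),(484,155))]:
    print(k,*tri(ray("scene",*A(*a)),ray("side",*B(*b))))
for k,a,z in [("rackFL",(70,231),0),("rackFR",(262,318),0),("rackBR",(357,266),0),("boxFR",(325,567),0),("boxFL",(192,510),0),
   ("coverA",(213,424),.058),("coverfarL",(300,366),.045),("coverfarR",(425,405),.045),("coverFR",(330,470),.058),
   ("clipbot",(243,530),0.01),("cliptop",(255,440),.058)]:
    print(k,plane("scene",*A(*a),z))
for k,a,z in [("rackF",(265,551),0),("rackB",(15,537),0),("boxF",(683,237),0),("boxB",(470,232),0),("rackTopF",(250,390),0),]:
    print("side",k,plane("side",*B(*a),z))
E
```

```text
screw [ 0.4552 -0.0244  0.0526] 0.0008008144677854389
redend [0.476  0.289  0.1735] 0.00046502772026994847
yelend [0.485  0.2243 0.1715] 0.00016210837592812858
blkend [0.4944 0.1639 0.1575] 0.020862721460455345
coverA [0.4016 0.0044 0.0502] 0.0015069955223815045
coverfar [0.4924 0.0289 0.0462] 0.007283258314458533
rackFL [0.5329 0.3337 0.    ]
rackFR [0.561  0.1459 0.    ]
rackBR [0.6649 0.162  0.    ]
boxFR [ 0.4115 -0.0809  0.    ]
boxFL [0.3872 0.0032 0.    ]
coverA [ 0.395  -0.0045  0.058 ]
coverfarL [0.4884 0.0281 0.045 ]
coverfarR [ 0.5165 -0.0481  0.045 ]
coverFR [ 0.4159 -0.0763  0.058 ]
clipbot [ 0.389  -0.0389  0.01  ]
cliptop [ 0.403  -0.0306  0.058 ]
side rackF [0.5304 0.3248 0.    ]
side rackB [0.636  0.3398 0.    ]
side boxF [0.3845 0.0072 0.    ]
side boxB [0.5019 0.029  0.    ]
side rackTopF [0.5735 0.2101 0.    ]
```

Screw and cover triangulate consistently: heights of 52 and 50 mm fit a tilted cover. Box yaw comes out near 18° and rack yaw near 8.4°. I'll move above the box and check with the wrist camera.

```bash
python3 -m crank '[{"gripper":85,"travel":[-34.5,-37,-5],"twist":[0,0,0]},{"gripper":85,"travel":[-34.5,-37,-5],"twist":[0,0,0]},{"gripper":85,"travel":[-34.5,-37,-5],"twist":[0,0,0]},{"gripper":85,"travel":[-34.5,-37,-5],"twist":[0,0,0]},{"gripper":85,"travel":[-34.5,-37,-5],"twist":[0,0,0]},{"gripper":85,"travel":[-34.5,-37,-5],"twist":[0,0,0]},{"gripper":85,"travel":[-34.5,-37,-5],"twist":[0,0,0]},{"gripper":85,"travel":[-34.5,-37,-5],"twist":[0,0,0]},{"gripper":85,"travel":[-34.5,-37,-5],"twist":[0,0,0]},{"gripper":85,"travel":[-34.5,-37,-5],"twist":[0,0,0]},{"gripper":85,"travel":[-34.5,-37,-5],"twist":[0,0,0]},{"gripper":85,"travel":[-34.5,-37,-5],"twist":[0,0,0]}]'
python3 -m crank '[{"gripper":0,"travel":[0,0,0],"twist":[0,0,0.178]},{"gripper":0,"travel":[0,0,0],"twist":[0,0,0.178]},{"gripper":0,"travel":[0,0,0],"twist":[0,0,0.178]},{"gripper":0,"travel":[0,0,0],"twist":[0,0,0.178]},{"gripper":0,"travel":[0,0,0],"twist":[0,0,0.178]},{"gripper":0,"travel":[0,0,0],"twist":[0,0,0.178]},{"gripper":0,"travel":[0,0,0],"twist":[0,0,0.178]},{"gripper":0,"travel":[0,0,0],"twist":[0,0,0.178]},{"gripper":0,"travel":[0,0,0],"twist":[0,0,0.178]},{"gripper":0,"travel":[0,0,0],"twist":[0,0,0.178]},{"gripper":0,"travel":[0,0,0],"twist":[0,0,0.178]},{"gripper":0,"travel":[0,0,0],"twist":[0,0,0.178]}]'
python3 -m crank '[{"gripper":0,"travel":[0,0,0],"twist":[0,0,0.178]},{"gripper":0,"travel":[0,0,0],"twist":[0,0,0.178]},{"gripper":0,"travel":[0,0,0],"twist":[0,0,0]},{"gripper":0,"travel":[0,0,0],"twist":[0,0,0]}]'
python3 - <<'E'
from h import *
import cv2,pickle
c=bot.calibration("wrist");im=bot.camera("wrist");cv2.imwrite("pics/w1.png",im[:,:,::-1]);pickle.dump(c,open("w1.pkl","wb"))
E
```

```text
time: 1.65
ee_pos: [0.4263, -0.0359, 0.2682]
tcp_rot: [180.0, 0.0, 161.0]
wrist_force: [0.4, 1.0, -0.1]
opening: 0.0848
grasp_force: 0.0
time: 3.15
ee_pos: [0.4259, -0.0342, 0.2679]
tcp_rot: [-180.0, 0.0, 38.3]
wrist_force: [-0.5, -0.0, 0.0]
opening: 0.0002
grasp_force: 0.0
time: 3.65
ee_pos: [0.4259, -0.0342, 0.268]
tcp_rot: [-180.0, 0.0, 18.5]
wrist_force: [-0.6, -0.5, 0.0]
opening: 0.0002
grasp_force: 0.0
```

View pics/w1.png

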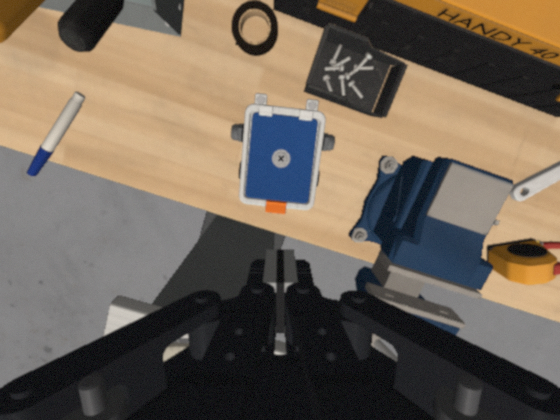

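Wrist view: cover with its screw at (281,158), clip at (276,207), and the vise about 40 mm off to the right. The black handle is at the top left, at (90,22).

```bash
python3 - <<'E'
from h import *
import cv2,pickle
np.set_printoptions(precision=4,suppress=True)
c=pickle.load(open("w1.pkl","rb"));im=cv2.imread("pics/w1.png");h=cv2.cvtColor(im,cv2.COLOR_BGR2HSV)
m=cv2.inRange(h,(105,120,60),(125,255,255));m[:, :232]=0;m[:,335:]=0;m[:90]=0;m[215:]=0
k=max(cv2.findContours(m,0,2)[0],key=cv2.contourArea);r=cv2.minAreaRect(k);q=cv2.boxPoints(r);print(r)
P=[plane("w",*p,(.058 if p[1]>160 else .045),c) for p in q];print(np.array(P))
for i in range(4):
    d=P[i]-P[i-1];print(np.linalg.norm(d),np.degrees(np.arctan2(d[1],d[0])))
print("mean",np.mean(P,0))
m=cv2.inRange(h,(5,180,120),(18,255,255));m[:190]=0;m[225:]=0;m[:,:255]=0;m[:,300:]=0
k=max(cv2.findContours(m,0,2)[0],key=cv2.contourArea);r=cv2.minAreaRect(k);print("clip",r,plane("w",*r[0],.056,c))
print("screw",plane("w",281,158,.0545,c), tri(ray("w",281,158,c),ray("scene",316,262.2)),tri(ray("w",281,158,c),ray("side",307.5,194.2)))
b=cv2.inRange(h[:80,40:150],(0,0,0),(180,255,60));
k=max(cv2.findContours(b,0,2)[0],key=cv2.contourArea);r=cv2.minAreaRect(k);print("blk",r,cv2.boxPoints(r)+[40,0])
p=cv2.resize(im[0:240,40:340],None,fx=2.6,fy=2.5,interpolation=cv2.INTER_CUBIC);cv2.imwrite("pics/w1c.png",p)
E
```

```text
((280.6342468261719, 157.72467041015625), (63.49132537841797, 84.00953674316406), 6.009005546569824)
[[ 0.3987  0.0037  0.058 ]
 [ 0.4969  0.0238  0.045 ]
 [ 0.5137 -0.0506  0.045 ]
 [ 0.4155 -0.0736  0.058 ]]
0.0791705591787937 102.31734603676722
0.10108574837182502 11.53724115898503
0.07631711305156764 -77.25730107924134
0.10164934410211639 -166.8354179325381
mean [ 0.4562 -0.0242  0.0515]
clip ((275.3231201171875, 206.59146118164062), (18.442068099975586, 10.601428031921387), 6.34019136428833) [ 0.3976 -0.0367  0.056 ]
screw [ 0.4572 -0.0243  0.0545] (array([ 0.4567, -0.0242,  0.0519]), np.float64(0.0005847579144597601)) (array([ 0.4557, -0.0246,  0.0513]), np.float64(0.0023417209646663852))
blk ((48.45585250854492, 17.035470962524414), (43.46087646484375, 68.90005493164062), 37.18470764160156) [[ 50.3223  31.3479]
 [ 91.9645 -23.5441]
 [126.5894   2.723 ]
 [ 84.9472  57.6151]]
```

Box yaw is 12.3° and the centre is (0.456, −0.0243). The clip falls where that predicts, within 2 mm. I'll turn, descend and press on the centre line, 29 mm from the cover's centre.

```bash
python3 -m crank '[{"gripper":0,"travel":[0,0,0],"twist":[0,0,0.108]},{"gripper":0,"travel":[2.5,-3.2,0],"twist":[0,0,0]},{"gripper":0,"travel":[0,0,45],"twist":[0,0,0]},{"gripper":0,"travel":[0,0,45],"twist":[0,0,0]},{"gripper":0,"travel":[0,0,45],"twist":[0,0,0]},{"gripper":0,"travel":[0,0,45],"twist":[0,0,0]},{"gripper":0,"travel":[0,0,22],"twist":[0,0,0]},{"gripper":0,"travel":[0,0,0],"twist":[0,0,0]},{"gripper":0,"travel":[0,0,0],"twist":[0,0,0]}]'
python3 -m crank '[{"gripper":0,"travel":[0,0,3],"twist":[0,0,0]},{"gripper":0,"travel":[0,0,3],"twist":[0,0,0]},{"gripper":0,"travel":[0,0,3],"twist":[0,0,0]},{"gripper":0,"travel":[0,0,0],"twist":[0,0,0]}]'
```

```text
time: 4.82
ee_pos: [0.4284, -0.0305, 0.0673]
tcp_rot: [180.0, -0.1, 12.2]
wrist_force: [1.2, -0.3, 0.5]
opening: -0.0005
grasp_force: 0.0
time: 5.32
ee_pos: [0.4276, -0.0306, 0.0569]
tcp_rot: [-180.0, 0.0, 12.1]
wrist_force: [-0.4, -1.3, -0.1]
opening: 0.0001
grasp_force: 0.0
```

```bash
python3 -m crank '[{"gripper":0,"travel":[0,0,2],"twist":[0,0,0]},{"gripper":0,"travel":[0,0,2],"twist":[0,0,0]},{"gripper":0,"travel":[0,0,2],"twist":[0,0,0]},{"gripper":0,"travel":[0,0,0],"twist":[0,0,0]}]'
python3 -m crank '[{"gripper":0,"travel":[0,0,2],"twist":[0,0,0]},{"gripper":0,"travel":[0,0,2],"twist":[0,0,0]},{"gripper":0,"travel":[0,0,1],"twist":[0,0,0]},{"gripper":0,"travel":[0,0,0],"twist":[0,0,0]}]'
```

```text
time: 5.82
ee_pos: [0.4276, -0.0305, 0.0509]
tcp_rot: [-180.0, 0.0, 12.1]
wrist_force: [0.0, 0.6, -0.6]
opening: 0.0004
grasp_force: 0.0
time: 6.32
ee_pos: [0.4277, -0.0306, 0.046]
tcp_rot: [-180.0, 0.0, 12.1]
wrist_force: [0.3, 0.3, 0.6]
opening: -0.0004
grasp_force: 0.0
```

```bash
python3 -m crank '[{"gripper":0,"travel":[0,0,1],"twist":[0,0,0]},{"gripper":0,"travel":[0,0,1],"twist":[0,0,0]},{"gripper":0,"travel":[0,0,0],"twist":[0,0,0]}]'
python3 - <<'E'
from h import *
import cv2
a=cv2.resize(bot.camera("side")[170:240,265:355,::-1],None,fx=6,fy=6,interpolation=cv2.INTER_CUBIC);cv2.imwrite("pics/p1.png",a)
E
```

```text
time: 6.7
ee_pos: [0.4277, -0.0306, 0.044]
tcp_rot: [-180.0, 0.0, 12.1]
wrist_force: [-0.2, 0.3, -0.0]
opening: 0.0001
grasp_force: 0.0
```

View pics/p1.png

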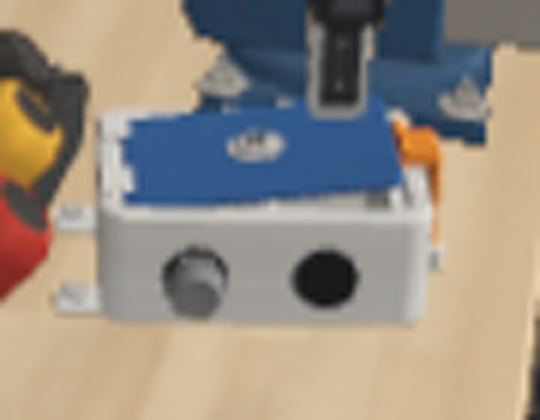

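```bash
python3 - <<'E'
from h import *
import cv2
o=bot.get_obs();print(o["ee_pos"],o["q"],o["joint_efforts"])
for n in("side","scene"): print(n,proj(n,o["ee_pos"]),proj(n,np.array([.456,-.0243,.0525])))
f=lambda n:bot.camera(n)[:,:,::-1]
a=cv2.resize(f("scene")[215:315,255:355],None,fx=5,fy=5,interpolation=cv2.INTER_CUBIC);cv2.imwrite("pics/p2.png",a)
E
```

```text
[ 0.42773561 -0.03056254  0.04405797] [-4.08648790e+00 -1.17866723e+01 -2.40238098e+01  7.77659852e+01
 -6.41157066e-04  1.63835103e+02] [ 5.25940250e-04 -3.35638833e+01  4.65180588e+01 -9.01861960e-03
  2.35068537e-04  3.57609281e-06]
side [319.34729262 197.22664574] [306.87589465 193.77719355]
scene [307.07646959 272.06959778] [315.92316077 262.10040531]
```

View pics/p2.png

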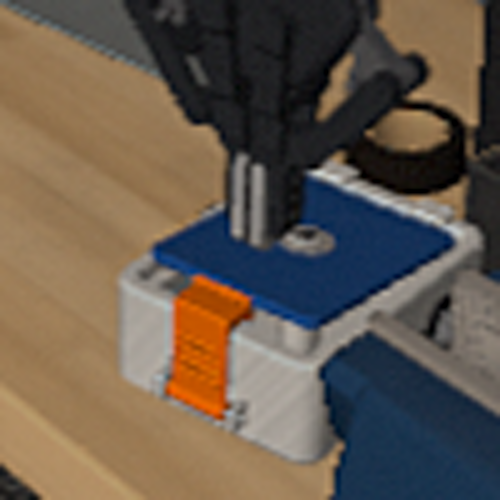

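```bash
python3 - <<'E'
from h import *
print(tri(ray("scene",305,264.3),ray("side",321.2,189.6)))
E
python3 -m crank '[{"gripper":0,"travel":[0,0,1.5],"twist":[0,0,0]},{"gripper":0,"travel":[0,0,1.5],"twist":[0,0,0]},{"gripper":0,"travel":[0,0,0],"twist":[0,0,0]}]'
```

```text
(array([ 0.42374184, -0.02920164,  0.06342891]), np.float64(0.00197945752667301))
time: 7.18
ee_pos: [0.4276, -0.0305, 0.0409]
tcp_rot: [-180.0, 0.0, 12.1]
wrist_force: [0.9, 0.5, -0.2]
opening: 0.0002
grasp_force: 0.0
```

The triangulated fingertips sit about 19 mm above the reported TCP, so I haven't touched the cover yet. I'll go on down in small steps, watching the force.

```bash
python3 -m crank '[{"gripper":0,"travel":[0,0,1],"twist":[0,0,0]},{"gripper":0,"travel":[0,0,1],"twist":[0,0,0]},{"gripper":0,"travel":[0,0,1],"twist":[0,0,0]},{"gripper":0,"travel":[0,0,0],"twist":[0,0,0]}]'
python3 -m crank '[{"gripper":0,"travel":[0,0,1],"twist":[0,0,0]},{"gripper":0,"travel":[0,0,1],"twist":[0,0,0]},{"gripper":0,"travel":[0,0,0],"twist":[0,0,0]}]'
python3 -m crank '[{"gripper":0,"travel":[0,0,1],"twist":[0,0,0]},{"gripper":0,"travel":[0,0,1],"twist":[0,0,0]},{"gripper":0,"travel":[0,0,0],"twist":[0,0,0]}]'
```

```text
time: 7.68
ee_pos: [0.4277, -0.0306, 0.038]
tcp_rot: [-180.0, 0.0, 12.1]
wrist_force: [0.1, 0.1, -0.8]
opening: 0.0004
grasp_force: 0.0
time: 8.05
ee_pos: [0.4277, -0.0306, 0.036]
tcp_rot: [-180.0, 0.0, 12.1]
wrist_force: [0.3, -0.4, 0.4]
opening: -0.0002
grasp_force: 0.0
time: 8.43
ee_pos: [0.4277, -0.0305, 0.034]
tcp_rot: [-180.0, 0.0, 12.1]
wrist_force: [0.1, 0.2, 0.3]
opening: 0.0001
grasp_force: 0.0
```

```bash
python3 -m crank '[{"gripper":0,"travel":[0,0,1],"twist":[0,0,0]},{"gripper":0,"travel":[0,0,1],"twist":[0,0,0]},{"gripper":0,"travel":[0,0,0],"twist":[0,0,0]}]'
python3 -m crank '[{"gripper":0,"travel":[0,0,1],"twist":[0,0,0]},{"gripper":0,"travel":[0,0,1],"twist":[0,0,0]},{"gripper":0,"travel":[0,0,0],"twist":[0,0,0]}]'
python3 - <<'E'
from h import *
import cv2
f=lambda n:bot.camera(n)[:,:,::-1]
a=cv2.resize(f("scene")[215:315,255:355],None,fx=4,fy=4,interpolation=cv2.INTER_CUBIC)
b=cv2.resize(f("side")[155:255,265:365],None,fx=4,fy=4,interpolation=cv2.INTER_CUBIC)
cv2.imwrite("pics/p3.png",np.hstack([a,b]))
E
```

```text
time: 8.8
ee_pos: [0.4278, -0.0306, 0.0322]
tcp_rot: [180.0, -0.0, 12.1]
wrist_force: [-0.1, -0.1, 2.1]
opening: 0.0003
grasp_force: 0.7
time: 9.18
ee_pos: [0.4276, -0.0306, 0.0301]
tcp_rot: [180.0, 0.0, 12.1]
wrist_force: [-2.2, -1.2, 4.0]
opening: 0.0
grasp_force: 1.8
```

View pics/p3.png

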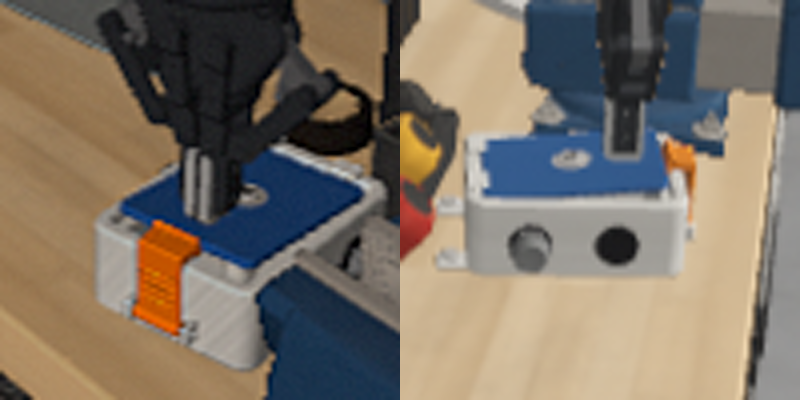

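Contact at ee z≈0.033, 4 N. The fingers stand on the cover's centre line with clearance to the clip. Pressing on.

```bash
python3 -m crank '[{"gripper":0,"travel":[0,0,1],"twist":[0,0,0]},{"gripper":0,"travel":[0,0,1],"twist":[0,0,0]},{"gripper":0,"travel":[0,0,0],"twist":[0,0,0]}]'
python3 -m crank '[{"gripper":0,"travel":[0,0,1],"twist":[0,0,0]},{"gripper":0,"travel":[0,0,1],"twist":[0,0,0]},{"gripper":0,"travel":[0,0,0],"twist":[0,0,0]}]'
python3 -m crank '[{"gripper":0,"travel":[0,0,1],"twist":[0,0,0]},{"gripper":0,"travel":[0,0,1],"twist":[0,0,0]},{"gripper":0,"travel":[0,0,0],"twist":[0,0,0]}]'
```

```text
time: 9.65
ee_pos: [0.4278, -0.0305, 0.0278]
tcp_rot: [-180.0, 0.0, 12.1]
wrist_force: [-0.3, -1.0, 0.8]
opening: -0.0001
grasp_force: 0.1
time: 10.02
ee_pos: [0.4278, -0.0305, 0.026]
tcp_rot: [-180.0, 0.0, 12.1]
wrist_force: [0.1, -0.1, 0.4]
opening: 0.0003
grasp_force: 0.0
time: 10.4
ee_pos: [0.4277, -0.0305, 0.0239]
tcp_rot: [-180.0, 0.0, 12.1]
wrist_force: [0.9, -0.9, 0.8]
opening: 0.0003
grasp_force: 0.0
```

```bash
python3 -m crank '[{"gripper":0,"travel":[0,0,0.7],"twist":[0,0,0]},{"gripper":0,"travel":[0,0,0.7],"twist":[0,0,0]},{"gripper":0,"travel":[0,0,0],"twist":[0,0,0]}]'
python3 -m crank '[{"gripper":0,"travel":[0,0,0.5],"twist":[0,0,0]},{"gripper":0,"travel":[0,0,0],"twist":[0,0,0]}]'
```

```text
time: 10.78
ee_pos: [0.4277, -0.0306, 0.0226]
tcp_rot: [-180.0, 0.0, 12.1]
wrist_force: [-0.5, -0.0, 0.5]
opening: 0.0
grasp_force: 0.0
time: 11.02
ee_pos: [0.4278, -0.0306, 0.0222]
tcp_rot: [180.0, -0.0, 12.1]
wrist_force: [-0.3, -0.2, -0.4]
opening: 0.0
grasp_force: 0.0
```

```bash
python3 -m crank '[{"gripper":0,"travel":[0,0,0.6],"twist":[0,0,0]},{"gripper":0,"travel":[0,0,0.6],"twist":[0,0,0]},{"gripper":0,"travel":[0,0,0],"twist":[0,0,0]}]'
python3 -m crank '[{"gripper":0,"travel":[0,0,0.6],"twist":[0,0,0]},{"gripper":0,"travel":[0,0,0],"twist":[0,0,0]}]'
python3 - <<'E'
from h import *
import cv2
f=lambda n:bot.camera(n)[:,:,::-1]
a=cv2.resize(f("scene")[215:315,255:355],None,fx=4,fy=4,interpolation=cv2.INTER_CUBIC)
b=cv2.resize(f("side")[155:255,265:365],None,fx=4,fy=4,interpolation=cv2.INTER_CUBIC)
cv2.imwrite("pics/p4.png",np.hstack([a,b]))
E
```

```text
time: 11.4
ee_pos: [0.4278, -0.0306, 0.0218]
tcp_rot: [180.0, -0.0, 12.1]
wrist_force: [-3.5, 0.4, 7.7]
opening: -0.0002
grasp_force: 4.2
time: 11.65
ee_pos: [0.4279, -0.0306, 0.0218]
tcp_rot: [180.0, -0.0, 12.1]
wrist_force: [-6.4, 1.4, 14.0]
opening: 0.0001
grasp_force: 7.1
```

View pics/p4.png

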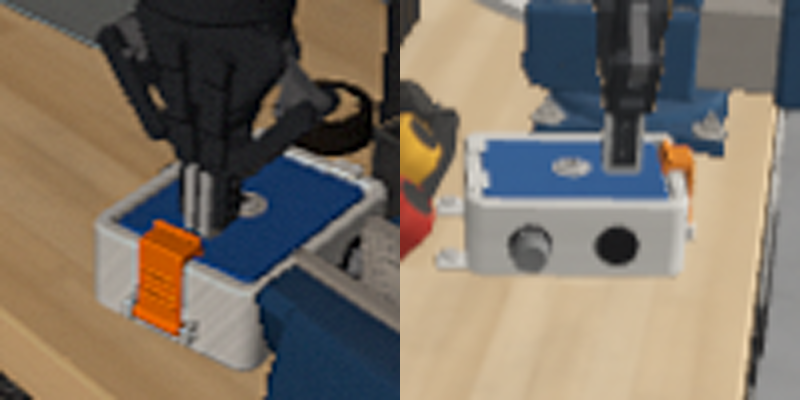

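The cover is home: it lies level, the beak is over its edge and contact is stiff. That puts the fingertips 23 mm behind the reported TCP. I'll lift, move towards the rack with a half turn to stay in range for joint 6, tilt 40°, and look.

```bash
python3 -m crank '[{"gripper":0,"travel":[0,0,-20],"twist":[0,0,0]},{"gripper":0,"travel":[0,0,-50],"twist":[0,0,0]},{"gripper":0,"travel":[0,0,-50],"twist":[0,0,0]},{"gripper":0,"travel":[0,0,-50],"twist":[0,0,0]},{"gripper":0,"travel":[0,0,-50],"twist":[0,0,0]},{"gripper":0,"travel":[2,-54,-5],"twist":[0,0,0]},{"gripper":0,"travel":[2,-54,0],"twist":[0,0,0]},{"gripper":0,"travel":[2,-54,0],"twist":[0,0,0]},{"gripper":50,"travel":[0,0,0],"twist":[0,0,-0.181]},{"gripper":50,"travel":[0,0,0],"twist":[0,0,-0.181]},{"gripper":50,"travel":[0,0,0],"twist":[0,0,-0.181]},{"gripper":50,"travel":[0,0,0],"twist":[0,0,-0.181]}]'
python3 -m crank '[{"gripper":50,"travel":[0,0,0],"twist":[0,0,-0.181]},{"gripper":50,"travel":[0,0,0],"twist":[0,0,-0.181]},{"gripper":50,"travel":[0,0,0],"twist":[0,0,-0.181]},{"gripper":50,"travel":[0,0,0],"twist":[0,0,-0.181]},{"gripper":50,"travel":[0,0,0],"twist":[0,0,-0.181]},{"gripper":50,"travel":[0,0,0],"twist":[0,0,-0.181]},{"gripper":50,"travel":[0,0,0],"twist":[0,0,-0.181]},{"gripper":50,"travel":[0,0,0],"twist":[0,0,-0.181]},{"gripper":50,"travel":[0,0,0],"twist":[0,0,-0.181]},{"gripper":50,"travel":[0,0,0],"twist":[0,0,-0.181]},{"gripper":50,"travel":[0,0,0],"twist":[0,0,-0.181]},{"gripper":50,"travel":[0,0,0],"twist":[0,0,-0.181]}]'
python3 -m crank '[{"gripper":50,"travel":[0,0,0],"twist":[0,0,-0.181]},{"gripper":50,"travel":[0,0,0],"twist":[0,-0.1745,0]},{"gripper":50,"travel":[0,0,0],"twist":[0,-0.1745,0]},{"gripper":50,"travel":[0,0,0],"twist":[0,-0.1745,0]},{"gripper":50,"travel":[0,0,0],"twist":[0,-0.1745,0]},{"gripper":50,"travel":[0,0,0],"twist":[0,0,0]},{"gripper":50,"travel":[0,0,0],"twist":[0,0,0]}]'
python3 - <<'E'
from h import *
import cv2,pickle
c=bot.calibration("wrist");o=bot.get_obs();im=bot.camera("wrist");cv2.imwrite("pics/w2.png",im[:,:,::-1]);pickle.dump((c,o),open("w2.pkl","wb"))
c1=pickle.load(open("w1.pkl","rb"));print(proj("w",np.array([.4259,-.0342,.268]),c1),proj("w",np.array([.4259,-.0342,.291]),c1))
print(o["q"])
for n in("scene","side"): cv2.imwrite(f"pics/{n}2.png",bot.camera(n)[:,:,::-1])
E
```

```text
time: 13.25
ee_pos: [0.4056, 0.1051, 0.2454]
tcp_rot: [-179.2, -0.7, 55.6]
wrist_force: [0.0, 0.3, -0.5]
opening: 0.05
grasp_force: 0.0
time: 14.75
ee_pos: [0.4056, 0.1051, 0.2454]
tcp_rot: [179.0, -0.3, -179.9]
wrist_force: [0.3, 0.2, 0.1]
opening: 0.0501
grasp_force: 0.0
time: 15.62
ee_pos: [0.434, 0.1152, 0.2569]
tcp_rot: [178.9, 37.6, -170.7]
wrist_force: [-0.2, 0.5, 0.5]
opening: 0.0499
grasp_force: 0.0
[281.42957289 250.11248271] [281.66282046 267.51722692]
[ 17.64294491 -48.52869903 -32.55192592  68.5668595   -4.05400234
   6.65417713]
```

View pics/w2.png

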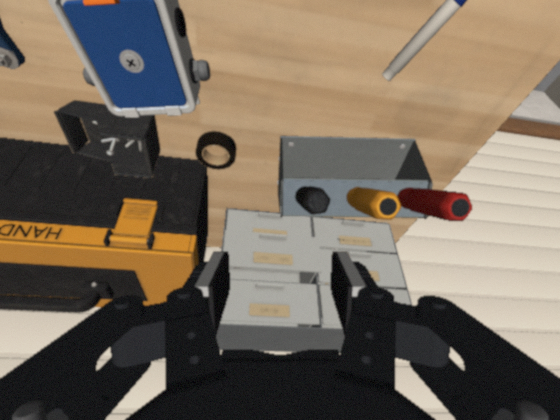

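Wrist view, tilted: the handle ends are black (318,205), yellow (386,207) and red (460,207). The rack's front base edge runs from (283,137) to (413,141), and the screw is at (131,61). Joint 2 hit its limit here, so I need to tilt farther out. I'll fit the rack pose from these points, and also the wrist's real offset from its reported pose.

```bash
cat > fit.py <<'E'
from h import *
import pickle
from scipy.optimize import least_squares
from scipy.spatial.transform import Rotation as R
np.set_printoptions(precision=4,suppress=True)
A=lambda x,y:((x+.5)/3.5-.5+225,(y+.5)/3.5-.5+145)
B=lambda x,y:((x+.5)/4-.5+165,(y+.5)/4-.5+165)
s,d=np.sin(np.radians(40)),np.cos(np.radians(40));u0=np.array([-s,0,d])
hole=lambda y:np.array([-.03,y,.095])
L=dict(bend=hole(-.066)+.1*u0,yend=hole(0)+.11*u0,rend=hole(.066)+.115*u0,FL=np.array([-.054,.096,0]),FR=np.array([-.054,-.096,0]),BR=np.array([.054,-.096,0]),BL=np.array([.054,.096,0]))
S=dict(bend=A(180,106),yend=A(100,73),rend=A(32,45),FL=A(70,231),FR=A(262,318),BR=A(357,266))
D=dict(yend=B(426,92),rend=B(412,155),FL=B(265,551),BL=B(15,537))
cs,cd=bot.calibration("scene"),bot.calibration("side")
cw,o=pickle.load(open("w2.pkl","rb"))
W=dict(bend=(318,205),yend=(386,207),rend=(460,207),FR=(283,137),FL=(413,141))
def w(p,k): return R.from_euler("z",p[2]).apply(L[k])+[p[0],p[1],0]
def f(p):
    return np.concatenate([proj("",w(p,k),cs)-v for k,v in S.items()]+[proj("",w(p,k),cd)-v for k,v in D.items()])
r=least_squares(f,[.6,.248,.147],loss="soft_l1");print(r.x,np.degrees(r.x[2]));print(r.fun.reshape(-1,2))
p=r.x
def camoff(t):
    c=dict(cw);T=cw["camera_from_world"].copy();T[:3,3]-=T[:3,:3]@t;c["camera_from_world"]=T;return c
pts=[(w(p,k),v) for k,v in W.items()]+[(np.array([.456,-.0243,.048]),(131,61))]
g=lambda t:np.concatenate([proj("",P,camoff(t))-v for P,v in pts])
q=least_squares(g,[0,0,0],loss="soft_l1");print("camoff",q.x);print(q.fun.reshape(-1,2))
for k in("bend","yend","rend"):print(k,w(p,k))
print("u",R.from_euler("z",p[2]).apply(u0),"G",w(p,"bend")-.029*R.from_euler("z",p[2]).apply(u0))
E
python3 fit.py
```

```text
[0.5898 0.2387 0.0986] 5.649971244265297
[[-0.0986 -3.1982]
 [ 0.4842 -4.2952]
 [ 0.1227 -4.936 ]
 [-0.962   1.3   ]
 [-2.7725  3.3151]
 [ 0.2692  3.3491]
 [-3.262  -3.4349]
 [-3.1596 -4.3716]
 [ 1.4029  1.8584]
 [ 1.0783  0.0884]]
camoff [-0.0018 -0.0023  0.0085]
[[ -0.9408  -0.2026]
 [  2.1275   2.345 ]
 [ -1.5457   5.8442]
 [ -2.8942 -11.4275]
 [  0.5603  -8.4535]
 [  4.6593  -0.4426]]
bend [0.5025 0.1638 0.1716]
yend [0.4896 0.2288 0.1793]
rend [0.4799 0.2942 0.1831]
u [-0.6397 -0.0633  0.766 ] G [0.5211 0.1656 0.1494]
```

```bash
cat >> fit.py <<'E'
print("----")
for n,a,b in[("red sh",(108,126),(228,322)),("yel sh",(176,150),(249,232)),("red end",(32,45),(412,155)),("yel end",(100,73),(426,92))]:
    print(n,*tri(ray("scene",*A(*a)),ray("side",*B(*b))))
for n,a in[("FTR z75",(265,215)),("peakR",(303,157))]:
    for z in(.07,.075,.08,.11,.115,.12): print(n,z,plane("scene",*A(*a),z))
print("pen-side front top",plane("side",*B(250,390),.075),"peakL",plane("side",*B(155,320),.115))
im=__import__("cv2").imread("pics/w2.png");import cv2
h=cv2.cvtColor(im,cv2.COLOR_BGR2HSV)
for n,lo,hi in[("red",(0,150,60),(6,255,255)),("yel",(12,180,120),(25,255,255))]:
    m=cv2.inRange(h,lo,hi);m[:150]=0;m[235:]=0;m[:,:330]=0;m[:,480:]=0
    k=max(cv2.findContours(m,0,2)[0],key=cv2.contourArea);print(n,cv2.minAreaRect(k),cv2.boundingRect(k))
m=cv2.inRange(h,(0,0,0),(180,255,50));m[:175]=0;m[225:]=0;m[:,:288]=0;m[:,342:]=0
k=max(cv2.findContours(m,0,2)[0],key=cv2.contourArea);print("blk",cv2.minAreaRect(k),cv2.boundingRect(k))
E
python3 fit.py | sed -n '/----/,$p'
```

```text
----
red sh [0.5483 0.302  0.0938] 0.0048009431699627
yel sh [0.5593 0.2351 0.0974] 0.008636696303145425
red end [0.476  0.289  0.1735] 0.00046502772026994847
yel end [0.485  0.2243 0.1715] 0.00016210837592812858
FTR z75 0.07 [0.5716 0.1581 0.07  ]
FTR z75 0.075 [0.5648 0.1504 0.075 ]
FTR z75 0.08 [0.558  0.1427 0.08  ]
FTR z75 0.11 [0.5172 0.0965 0.11  ]
FTR z75 0.115 [0.5104 0.0888 0.115 ]
FTR z75 0.12 [0.5036 0.0811 0.12  ]
peakR 0.07 [0.6556 0.2141 0.07  ]
peakR 0.075 [0.648  0.2058 0.075 ]
peakR 0.08 [0.6404 0.1975 0.08  ]
peakR 0.11 [0.5946 0.1479 0.11  ]
peakR 0.115 [0.5869 0.1397 0.115 ]
peakR 0.12 [0.5793 0.1314 0.12  ]
pen-side front top [0.5362 0.3179 0.075 ] peakL [0.567  0.3371 0.115 ]
red ((439.2598571777344, 204.30130004882812), (62.18302536010742, 26.56490707397461), 7.594643592834473) (409, 190, 62, 30)
yel ((385.0, 204.5), (25.0, 30.0), 90.0) (370, 192, 31, 26)
blk ((312.0000305175781, 199.00001525878906), (33.093807220458984, 25.043960571289062), 26.56505012512207) (296, 187, 33, 27)
```

```bash
cat >> h.py <<'E'
from scipy.spatial.transform import Rotation as R
def go(pos,rpy,n=1):
    "twist first, then travel, in tool axes"
    o=bot.get_obs();a=R.from_euler("xyz",o["tcp_rot"],degrees=True);b=R.from_euler("xyz",rpy,degrees=True)
    print("twist",np.round((a.inv()*b).as_rotvec()/n,4),"travel",np.round(b.inv().apply(np.array(pos)-o["ee_pos"])*1000/n,1))
E
python3 -c "
from h import *
go([.468,.157,.187],[180,40,-173.5])"
```

```text
twist [ 0.0484 -0.0409  0.0366] travel [16.2 37.8 78.5]
```

```bash
python3 -m crank '[{"gripper":50,"travel":[8,19,39],"twist":[0,0,0]},{"gripper":50,"travel":[8,19,39],"twist":[0,0,0]},{"gripper":50,"travel":[0,0,0],"twist":[0.048,-0.041,0.037]},{"gripper":50,"travel":[0,0,0],"twist":[0,0,0]},{"gripper":50,"travel":[0,0,0],"twist":[0,0,0]}]'
python3 - <<'E'
from h import *
import cv2,pickle
c=bot.calibration("wrist");o=bot.get_obs();im=bot.camera("wrist")[:,:,::-1];cv2.imwrite("pics/w3.png",im);pickle.dump((c,o),open("w3.pkl","wb"))
print(o["q"],o["ee_pos"],o["tcp_rot"])
Z=R.from_euler("xyz",o["tcp_rot"],degrees=True).apply([0,0,1])
for d in(-.019,0,.03,.05,.08,.12): print(d,proj("",o["ee_pos"]+d*Z,c))
h=cv2.cvtColor(im,cv2.COLOR_BGR2HSV)
for n,lo,hi in[("red",(0,150,60),(6,255,255)),("yel",(12,180,120),(25,255,255)),("blk",(0,0,0),(180,255,50))]:
    m=cv2.inRange(h,lo,hi)
    for k in sorted(cv2.findContours(m,0,2)[0],key=cv2.contourArea)[-4:]: 
        if cv2.contourArea(k)>200: print(n,cv2.contourArea(k),np.round(np.ravel(cv2.minAreaRect(k)[0]+cv2.minAreaRect(k)[1]),1),cv2.boundingRect(k))
E
```

```text
time: 16.4
ee_pos: [0.4625, 0.1599, 0.1864]
tcp_rot: [179.9, 40.0, -173.5]
wrist_force: [1.1, -0.0, 0.6]
opening: 0.0499
grasp_force: 0.0
[ 27.25747457 -46.18400899 -40.73632361  57.31166649 -13.0730054
  16.15999743] [0.46253776 0.15987844 0.18641437] [ 179.92595996   39.98948545 -173.46556045]
-0.019 [277.92257627 262.84317849]
0 [278.13021677 248.89027578]
0.03 [278.3829273  231.90878356]
0.05 [278.51537005 223.00897477]
0.08 [278.67637847 212.18962654]
0.12 [278.84158983 201.08785185]
red 2571.5 [442.8 235.4  97.5  40.2] (398, 209, 93, 58)
yel 1071.0 [370.3 246.7  36.9  37.4] (350, 229, 41, 37)
yel 5831.5 [ 75.5 268.   80.  151. ] (0, 228, 152, 81)
blk 532.5 [95.1 14.1 36.2 19.3] (82, 0, 26, 32)
blk 729.0 [281.6 234.1  32.6  47.5] (264, 210, 34, 48)
blk 915.5 [421.  171.   40.3  47.4] (398, 147, 41, 51)
blk 73362.5 [279.5 267.  304.  559. ] (0, 115, 560, 305)
```

```bash
python3 - <<'E'
import cv2,numpy as np
im=cv2.imread("pics/w3.png");h=cv2.cvtColor(im,cv2.COLOR_BGR2HSV);g=h[:,:,2]
for r in range(196,282,4): print(r,g[r,240:330:5])
print("yel rows",[ (r,np.flatnonzero((h[r,:,1]>150)&(h[r,:,0]>10)&(h[r,:,0]<26)&(np.arange(560)>330)&(np.arange(560)<400))[[0,-1]]) for r in range(231,266,4)])
E
```

```text
196 [174 173 129  45  99 108 117 113 114 117 113 113 115 114 115 117 119 117]
200 [170 170 120 124 125 129 131 131 131 131 135 134 133 134 134 137 132 135]
204 [175 169 134 133 135 133 136 139 139 134 134 135 134 134 135 137 137 138]
208 [175 173 135 132 133 134 136 132 129 132 133 133 136 137 136 138 136 137]
212 [173 176 141 132 134 135 129  22  24  24 133 132 133 137 137 133 137 135]
216 [175 176 147 130 137 136  42  14  19  15  42 133 134 136 135 134 139 137]
220 [171 168 151 129 135 136  18  22  20  16  18 137 137 136 137 138 140 136]
224 [125 143 142 121 131 125  20  25  18  22  19  95 137 135 133 136 138 134]
228 [168 170 166 119 134  96  28  31  32  25  27  47 134 135 139 134 136 137]
232 [170 157 147 117 133  64  31  42  44  44  31  25 134 136 139 136 138 135]
236 [175 173 168 110 132  40  45  53  53  55  48  29 134 133 136 138 135 134]
240 [175 175 173 108 131  30  55  54  52  52  49  36 130 135 136 135 135 133]
244 [178 175 179 129 154  30  65  48  58  55  53  35 172  99 173 171 172 170]
248 [185 186 184 185 185  90  52  53  57  57  46  94 178  96 176 174 174 178]
252 [180
[... 159 characters left out ...]
0 151 152 153 152 163 172 173 175 175 175 177 174 176 176 174 175]
264 [174 171 171 172 169 167 173 177 178 178 176 175 177 176 172 172 175 177]
268 [176 176 180 177 176 179 176 177 176 176 177 178 176 176 161 156 152 151]
272 [176 179 177 177 175 176 177 180 176 175 176 177 176 176 177 174 176 175]
276 [178 177 176 176 177 177 178 177 179 173 176 177 176 177 176 175 174 174]
280 [186 185 183 183 181 179 180 175 176 176 175 177 176 176 175 176 176 177]
yel rows [(231, array([338, 381])), (235, array([340, 384])), (239, array([342, 386])), (243, array([345, 388])), (247, array([348, 389])), (251, array([351, 390])), (255, array([353, 387])), (259, array([356, 384])), (263, array([360, 381]))]
```

```bash
python3 - <<'E'
from h import *
import pickle
np.set_printoptions(precision=4,suppress=True)
c,o=pickle.load(open("w3.pkl","rb"));T=c["camera_from_world"]
Rt=R.from_euler("xyz",o["tcp_rot"],degrees=True)
def f(u,v,dep):
    oo,d=ray("",u,v,c);p=oo+d*dep/(T[2,:3]@d);return p,Rt.inv().apply(p-o["ee_pos"])*1000
for dep in(.24,.25,.26,.27):print("blk",dep,*f(280.8,244,dep))
# yellow end cap spacing check
for dep in(.24,.25,.26):print("yel",dep,*f(371,250,dep))
E
```

```text
blk 0.24 [0.5157 0.1678 0.1536] [-20.0883   1.7101  59.6181]
blk 0.25 [0.5244 0.1688 0.1488] [-23.7176   1.7382  68.9908]
blk 0.26 [0.5332 0.1698 0.144 ] [-27.3469   1.7663  78.3635]
blk 0.27 [0.5419 0.1709 0.1391] [-30.9762   1.7944  87.7362]
yel 0.24 [0.5103 0.2378 0.1576] [-24.5942  71.8878  58.3932]
yel 0.25 [0.5188 0.2417 0.1529] [-28.4112  74.84    67.7148]
yel 0.26 [0.5273 0.2457 0.1482] [-32.2282  77.7921  77.0364]
```

The handle is 20 mm off the tool axis (towards tool −x), about 60 mm ahead. I'll correct sideways first and re-measure.

```bash
python3 -m crank '[{"gripper":50,"travel":[-20,1.7,0],"twist":[0,0,0]},{"gripper":50,"travel":[0,0,15],"twist":[0,0,0]},{"gripper":50,"travel":[0,0,0],"twist":[0,0,0]},{"gripper":50,"travel":[0,0,0],"twist":[0,0,0]}]'
python3 - <<'E'
from h import *
import cv2,pickle
np.set_printoptions(precision=4,suppress=True,linewidth=150)
c=bot.calibration("wrist");o=bot.get_obs();im=bot.camera("wrist")[:,:,::-1];cv2.imwrite("pics/w4.png",im);pickle.dump((c,o),open("w4.pkl","wb"))
print(o["q"],o["ee_pos"],o["tcp_rot"])
Z=R.from_euler("xyz",o["tcp_rot"],degrees=True).apply([0,0,1])
for d in(-.019,0,.03,.045,.06,.145): print(d,proj("",o["ee_pos"]+d*Z,c))
g=cv2.cvtColor(im,cv2.COLOR_BGR2HSV)[:,:,2]
for r in range(170,270,4): print(r,g[r,240:330:4])
E
```

```text
time: 16.95
ee_pos: [0.4866, 0.1639, 0.1857]
tcp_rot: [-180.0, 39.9, -173.5]
wrist_force: [-0.8, -0.4, 0.8]
opening: 0.0503
grasp_force: 0.0
[ 26.0019 -42.2257 -39.0861  54.9216 -12.3725  15.2093] [0.4866 0.1639 0.1857] [-179.9894   39.8777 -173.5049]
-0.019 [277.9523 262.8871]
0 [278.1575 248.9302]
0.03 [278.4072 231.9439]
0.045 [278.5075 225.1214]
0.06 [278.5954 219.1384]
0.145 [278.9422 195.5467]
170 [181 182 127  40  46  98 101 101 101 102 104 104 103 107 104 104 103 106 103 104 104 103 106]
174 [183 181 110  41  45  97 101  98 102 103 101 105 103 105 104 105 105 103 103 104 105 105 105]
178 [185 184  86  45  44  93 103 103 103 103 101 103 108 104 107 103 105 104 103 105 105 104 103]
182 [181 179  72  45  45  86  98  98  97  95  96  98  91  92  93  97  98  95  88  87  91  92  92]
186 [175 177  70 129 131 134 135 134 133 135 138 136 136 135 139 138 136 128 131 133 140 128 130]
190 [172 169 102 132 137 136 137 138 141 139 135 136 135 134 134 138 136 134 137 136 138 138 138]
194 [174 173 105 133 137 129 135 138 139 130 120 136 136 136 135 136 135 133 136 137 135 138 138]
198 [177 17
[... 1052 characters left out ...]
3 172 175 175]
242 [187 185 185 187 181 182 187 180  63  44  75 123 150 173 175 175 106 163 177 177 178 174 177]
246 [180 181 183 178 175 158 170 182 185 177 176 177 175 179 176 179 114 156 174 177 174 176 175]
250 [168 168 173 176 179 181 178 175 177 177 177 176 178 177 175 174 154 159 177 175 178 178 174]
254 [158 156 154 154 151 150 150 154 178 176 175 177 174 176 176 178 176 175 176 175 180 179 177]
258 [177 175 177 174 173 175 175 175 174 177 177 180 177 176 176 177 175 177 174 172 173 172 175]
262 [179 176 174 178 178 179 176 178 177 179 178 178 178 177 177 178 175 176 157 155 149 145 142]
266 [177 176 177 175 177 179 176 176 178 178 175 177 175 179 176 174 176 176 175 175 177 174 176]
```

```bash
cat > cap.py <<'E'
from h import *
import cv2,pickle,sys
np.set_printoptions(precision=4,suppress=True)
def cap(n,win):
    im=cv2.imread(f"pics/{n}.png");g=cv2.GaussianBlur(cv2.cvtColor(im,cv2.COLOR_BGR2HSV)[:,:,2],(3,3),0)
    x0,x1,y0,y1=win;s=g[y0:y1,x0:x1]
    m=cv2.morphologyEx(cv2.inRange(s,40,75),cv2.MORPH_OPEN,np.ones((5,5)))
    k=max(cv2.findContours(m,0,1)[0],key=cv2.contourArea);e=cv2.minEnclosingCircle(k);r=cv2.boundingRect(k)
    return (x0+r[0]+(r[2]-1)/2,y0+r[1]+(r[3]-1)/2),r[2:]
C=[]
for n,w in[("w2",(290,345,180,222)),("w3",(256,306,205,262)),("w4",(256,304,192,246))]:
    p,s=cap(n,w);c,o=pickle.load(open(n+".pkl","rb"));print(n,p,s);C.append((p,c))
C.append((((180.5)/3.5-.5+225,106.5/3.5-.5+145),bot.calibration("scene")))
def solve(C):
    Ma=np.zeros((3,3));b=np.zeros(3)
    for p,c in C:
        oo,d=ray("",*p,c);P=np.eye(3)-np.outer(d,d);Ma+=P;b+=P@oo
    return np.linalg.solve(Ma,b)
for sub in(C,C[:3],C[::3],C[2:]):
    X=solve(sub);print(X,[np.round(proj("",X,c)-p,1) for p,c in sub])
c,o=pickle.load(open("w4.pkl","rb"))
print("tool",R.from_euler("xyz",o["tcp_rot"],degrees=True).inv().apply(solve(C)-o["ee_pos"])*1000)
E
python3 cap.py
```

```text
w2 (318.0, 202.5) (21, 22)
w3 (280.5, 244.5) (28, 26)
w4 (278.5, 227.5) (30, 30)
[0.5036 0.1662 0.1614] [array([-0.7,  0.5]), array([0.2, 0.7]), array([0.5, 1.2]), array([-0.4,  0.7])]
[0.5012 0.1659 0.1623] [array([-0.3, -0.4]), array([0.1, 0.2]), array([0.4, 0.4])]
[0.5043 0.1668 0.1616] [array([-0.3,  1.2]), array([-0.3,  0.4])]
[0.5039 0.1659 0.1618] [array([-0.1,  1.9]), array([-0.2,  0.5])]
tool [ 2.4275  0.3943 29.6214]
```

All views agree on the cap at (0.503, 0.166, 0.162), and the wrist calibration holds. The real fingertips are simply 22 mm short of the reported TCP. I'll tilt 4° more to match the handle, centre, and advance.

```bash
python3 -m crank '[{"gripper":50,"travel":[0,0,0],"twist":[0,-0.07,0]},{"gripper":50,"travel":[4.5,0.4,0],"twist":[0,0,0]},{"gripper":50,"travel":[0,0,20],"twist":[0,0,0]},{"gripper":50,"travel":[0,0,0],"twist":[0,0,0]},{"gripper":50,"travel":[0,0,0],"twist":[0,0,0]}]'
python3 - <<'E'
from h import *
import cv2,pickle
np.set_printoptions(precision=4,suppress=True,linewidth=150)
c=bot.calibration("wrist");o=bot.get_obs();im=bot.camera("wrist")[:,:,::-1];cv2.imwrite("pics/w5.png",im);pickle.dump((c,o),open("w5.pkl","wb"))
Z=R.from_euler("xyz",o["tcp_rot"],degrees=True)
X=np.array([.5032,.1662,.1616]);print(Z.inv().apply(X-o["ee_pos"])*1000,proj("",X,c),o["tcp_rot"])
for d in(-.022,.01,.06,.11): print(d,proj("",o["ee_pos"]+d*Z.apply([0,0,1]),c))
g=cv2.cvtColor(im,cv2.COLOR_BGR2HSV)[:,:,2]
for r in range(170,290,4): print(r,g[r,236:330:4])
E
```

```text
time: 17.62
ee_pos: [0.4973, 0.1659, 0.1693]
tcp_rot: [180.0, 43.9, -173.5]
wrist_force: [-0.4, -0.1, 0.7]
opening: 0.0502
grasp_force: 0.0
[ 1.0916 -0.34    9.6274] [277.6758 241.2443] [ 179.9804   43.9243 -173.5116]
-0.022 [277.9097 265.4327]
0.01 [278.2452 242.7198]
0.06 [278.593  219.1675]
0.11 [278.8225 203.6317]
170 [188 186 138  45  45  58 104 103 101 104 104 107 104 106 108 105 106 105 103 106 107 107 106 109]
174 [186 183 129  45  48  53 104 103 103 103 108 104 106 105 107 109 108 108 106 107 109 106 107 108]
178 [179 179 107  44  55  84 103  98 130 109 109 107 107 105 115 115 115 112 111 120 121 123 121 119]
182 [175 174  92  91 107 119 120 122 119 122 121 120 121 121 122 122 123 122 125 130 127 127 127 127]
186 [177 176 100 121 135 135 134 139 136 140 140 136 138 134 134 135 136 140 134 136 136 135 131 138]
190 [179 179 117 124 138 136 139 142 143 139 142 142 140 142 138 141 140 140 142 139 140 140 143 143]
194 [180 178 122 117 140 139 139 139 140 136 102 102 136 139 135 138 140 140 139 141 140 136 139 140]
198 [179 179 129 113 139 139 141 142  85  22  21  22  18 105 143 1
[... 1579 characters left out ...]
184 184 186 187 185 183 184 186 185 185 186 186 184 184 185 184 184 185 185 184 184 184]
266 [185 184 186 185 188 187 185 186 185 184 187 185 185 183 183 184 183 185 185 185 183 182 187 185]
270 [193 192 190 191 188 190 189 186 186 183 183 187 185 184 185 185 185 183 186 184 180 185 183 184]
274 [186 186 191 192 193 192 192 190 192 197 181 185 186 185 186 185 185 183 182 188 181 183 185 187]
278 [189 185 190 191 194 192 184 180 182 194 182 184 185 186 186 186 185 184 185 184 183 185 182 184]
282 [190 192 190 193 191 192 192 192 191 195 182 185 184 182 184 186 184 184 182 185 183 183 186 182]
286 [185 184 184 184 183 182 179 180 179 181 184 184 185 184 189 184 186 185 188 187 183 184 184 182]
```

Cap and shoulder both lie on the tool axis now. I'll advance 75 mm.

```bash
python3 -m crank '[{"gripper":50,"travel":[1,0,25],"twist":[0,0,0]},{"gripper":50,"travel":[0,0,20],"twist":[0,0,0]},{"gripper":50,"travel":[0,0,15],"twist":[0,0,0]},{"gripper":50,"travel":[0,0,0],"twist":[0,0,0]}]'
python3 -m crank '[{"gripper":50,"travel":[0,0,8],"twist":[0,0,0]},{"gripper":50,"travel":[0,0,7],"twist":[0,0,0]},{"gripper":50,"travel":[0,0,0],"twist":[0,0,0]}]'
```

```text
time: 18.18
ee_pos: [0.5379, 0.1703, 0.1242]
tcp_rot: [-180.0, 43.9, -173.5]
wrist_force: [-0.9, 0.2, -0.5]
opening: 0.0498
grasp_force: 0.0
time: 18.55
ee_pos: [0.5516, 0.1736, 0.1229]
tcp_rot: [179.6, 44.7, -173.7]
wrist_force: [-24.5, -8.9, 30.4]
opening: 0.05
grasp_force: 18.4
```

Contact: about 40 N along the axis. Backing off at once.

```bash
python3 -m crank '[{"gripper":50,"travel":[0,0,-12],"twist":[0,0,0]},{"gripper":50,"travel":[0,0,0],"twist":[0,0,0]}]'
python3 - <<'E'
from h import *
import cv2,pickle
np.set_printoptions(precision=4,suppress=True,linewidth=150)
c=bot.calibration("wrist");o=bot.get_obs();im=bot.camera("wrist")[:,:,::-1];cv2.imwrite("pics/w6.png",im);pickle.dump((c,o),open("w6.pkl","wb"))
Z=R.from_euler("xyz",o["tcp_rot"],degrees=True)
X=np.array([.5032,.1662,.1616]);print(Z.inv().apply(X-o["ee_pos"])*1000,proj("",X,c),o["tcp_rot"])
h=cv2.cvtColor(im,cv2.COLOR_BGR2HSV);g=h[:,:,2]
for r in range(170,330,5): print(r,g[r,196:364:6])
m=cv2.inRange(h,(12,180,120),(25,255,255));m[:,:300]=0
k=max(cv2.findContours(m,0,2)[0],key=cv2.contourArea);print(cv2.boundingRect(k))
for n in("scene","side"): cv2.imwrite(f"pics/{n}6.png",bot.camera(n)[:,:,::-1])
E
```

```text
time: 18.8
ee_pos: [0.5403, 0.171, 0.1238]
tcp_rot: [180.0, 44.0, -173.5]
wrist_force: [-1.2, 0.5, -0.3]
opening: 0.0502
grasp_force: 0.0
[  0.617   -0.4907 -53.1213] [276.1917 296.8953] [ 179.9517   44.0356 -173.5122]
170 [201 200 199 201 200 202 201  46  52  59 116 115 115 114 118 115 117 113 118 118 114 119 118 115 119 117 120 115]
175 [201 206 206 206 203 202 205  53  50  52 116 114 116 117 116 116 116 116 119 116 117 115 114 122 115 117 115 120]
180 [205 202 203 203 204 205 202  48  51  53 111 112 117 118 116 115 113 115 117 114 118 113 116 119 116 116 116 116]
185 [198 197 197 197 196 199 193  51  52  53 118 113 120 117 116 117 116 116 118 117 118 118 116 119 116 118 117 119]
190 [192 193 193 190 190 186 181  49  53  97 108 107 125 116 115 115 124 121 121 125 129 130 129 135 134 134 137 137]
195 [188 195 194 193 193 194 177  51  56 149 152 151 148 150 150 151 150 150 130 137 139 127 129 132 132 129 129 128]
200 [195 196 196 195 196 194 161 122 151 151 151 154 153 153 154 153 150 150 153 149 151 150 155 150 151 151 155 148]
205 [200 200 195 195 192 193 158 124 151 152 151 153 15
[... 2213 characters left out ...]
00 211 212 213  40  69  53  56  66  62  61  59  52 199 201 199 201 201  82  22  26  36  21]
305 [ 26  29  32  25  19 176 195 207 210 198  50  63  64  66  60  61  62  45 201 203 203 200 201 167  22  32  24  29]
310 [ 21  29  29  32  18 211 207 210 211 210 170  55  58  62  58  63  56 160 202 200 200 201 201 199  17  32  28  30]
315 [ 25  27  30  38  17 191 195 194 192 198 199 120  55  61  63 157 193 202 202 202 199 203 202 203  17  39  20  24]
320 [ 29  22  26  42  99 202 199 204 199 202 201 199 200 199 200 202 202 199 201 204 201 201 201 201  79  45  30  29]
325 [ 25  26  27  37 190 199 201 197 198 194 194 193 190 193 195 192 190 159 174 162 183 200 204 202 184  44  26  24]
(402, 245, 80, 75)
```

The handle sits centred between the fingers and hasn't moved. The contact was probably the finger linkage on the yellow handle's end, or the palm. I'll narrow the opening and creep forward a little.

```bash
python3 -m crank '[{"gripper":40,"travel":[0,-0.5,0],"twist":[0,0,0]},{"gripper":40,"travel":[0,0,2],"twist":[0,0,0]},{"gripper":40,"travel":[0,0,0],"twist":[0,0,0]}]'
python3 -m crank '[{"gripper":40,"travel":[0,0,2],"twist":[0,0,0]},{"gripper":40,"travel":[0,0,0],"twist":[0,0,0]}]'
python3 -m crank '[{"gripper":40,"travel":[0,0,2],"twist":[0,0,0]},{"gripper":40,"travel":[0,0,0],"twist":[0,0,0]}]'
```

```text
time: 19.32
ee_pos: [0.5417, 0.1703, 0.1208]
tcp_rot: [-180.0, 43.9, -173.5]
wrist_force: [1.9, -0.0, -0.3]
opening: 0.04
grasp_force: 0.0
time: 19.58
ee_pos: [0.5431, 0.1705, 0.1197]
tcp_rot: [180.0, 43.9, -173.5]
wrist_force: [-0.0, 0.9, 0.8]
opening: 0.0394
grasp_force: 0.0
time: 19.82
ee_pos: [0.5444, 0.1707, 0.1183]
tcp_rot: [180.0, 43.9, -173.5]
wrist_force: [0.6, -0.3, 1.2]
opening: 0.0402
grasp_force: 0.0
```

```bash
python3 -m crank '[{"gripper":40,"travel":[0,0,2],"twist":[0,0,0]},{"gripper":40,"travel":[0,0,0],"twist":[0,0,0]}]'
python3 -m crank '[{"gripper":40,"travel":[0,0,1.5],"twist":[0,0,0]},{"gripper":40,"travel":[0,0,0],"twist":[0,0,0]}]'
```

```text
time: 20.08
ee_pos: [0.5459, 0.1709, 0.117]
tcp_rot: [180.0, 44.0, -173.5]
wrist_force: [-0.8, -0.5, 0.9]
opening: 0.0399
grasp_force: 0.3
time: 20.32
ee_pos: [0.5473, 0.1712, 0.1171]
tcp_rot: [179.9, 44.0, -173.5]
wrist_force: [-5.0, -1.9, 5.0]
opening: 0.0399
grasp_force: 3.2
```

Light contact again at 62 mm past the cap. I'll back off 2.5 mm and grip.

```bash
python3 -m crank '[{"gripper":40,"travel":[0,0,-2.5],"twist":[0,0,0]},{"gripper":10,"travel":[0,0,0],"twist":[0,0,0]},{"gripper":10,"travel":[0,0,0],"twist":[0,0,0]},{"gripper":10,"travel":[0,0,0],"twist":[0,0,0]},{"gripper":10,"travel":[0,0,0],"twist":[0,0,0]},{"gripper":10,"travel":[0,0,0],"twist":[0,0,0]}]' 70
```

```text
time: 21.08
ee_pos: [0.5451, 0.1706, 0.1181]
tcp_rot: [-180.0, 44.0, -173.5]
wrist_force: [-6.4, -3.3, 5.0]
opening: 0.0254
grasp_force: 68.2
```

Gripped at 25.4 mm, 68 N. Drawing out along the axis.

```bash
python3 -m crank '[{"gripper":10,"travel":[0,0,-8],"twist":[0,0,0]},{"gripper":10,"travel":[0,0,-12],"twist":[0,0,0]},{"gripper":10,"travel":[0,0,0],"twist":[0,0,0]}]'
python3 -m crank '[{"gripper":10,"travel":[0,0,-15],"twist":[0,0,0]},{"gripper":10,"travel":[0,0,-15],"twist":[0,0,0]},{"gripper":10,"travel":[0,0,0],"twist":[0,0,0]}]'
```

```text
time: 21.45
ee_pos: [0.5308, 0.1694, 0.1329]
tcp_rot: [180.0, 44.0, -173.5]
wrist_force: [-0.4, -0.3, -1.3]
opening: 0.0247
grasp_force: 69.0
time: 21.82
ee_pos: [0.5107, 0.1672, 0.1548]
tcp_rot: [179.9, 44.1, -173.5]
wrist_force: [0.5, 0.8, -0.7]
opening: 0.0254
grasp_force: 69.0
```

```bash
python3 -m crank '[{"gripper":10,"travel":[0,0,-18],"twist":[0,0,0]},{"gripper":10,"travel":[0,0,-18],"twist":[0,0,0]},{"gripper":10,"travel":[0,0,-9],"twist":[0,0,0]},{"gripper":10,"travel":[0,0,0],"twist":[0,0,0]},{"gripper":10,"travel":[0,0,0],"twist":[0,0,0]}]'
python3 - <<'E'
from h import *
import cv2,pickle
np.set_printoptions(precision=4,suppress=True,linewidth=150)
o=bot.get_obs();print(o["q"])
c=bot.calibration("wrist");im=bot.camera("wrist")[:,:,::-1];cv2.imwrite("pics/w7.png",im)
Z=R.from_euler("xyz",o["tcp_rot"],degrees=True)
for d in(-.06,-.05,.04,.08,.12): print(d,proj("",o["ee_pos"]+d*Z.apply([0,0,1]),c))
g=cv2.cvtColor(im,cv2.COLOR_BGR2HSV)[:,:,2]
for r in range(180,325,6): print(r,g[r,240:324:4])
E
```

```text
time: 22.45
ee_pos: [0.4797, 0.1633, 0.1853]
tcp_rot: [-180.0, 43.9, -173.5]
wrist_force: [-0.1, -0.4, 0.1]
opening: 0.0251
grasp_force: 69.0
[ 27.4898 -47.5911 -43.6876  51.9585 -14.3841  15.4403]
-0.06 [277.268  307.7364]
-0.05 [277.4673 294.296 ]
0.04 [278.4596 227.382 ]
0.08 [278.6833 212.2981]
0.12 [278.8481 201.1862]
180 [182 182  72 115 132 128 131 133 133 131 134 134 135 137 132 133 136 136 137 140 137]
186 [188 188 112 144 146 141 146 146 150 151 150 151 145 147 151 148 145 146 148 147 151]
192 [186 188 111 146 145 143 150 151 148 150 145 150 147 148 147 146 145 145 147 147 148]
198 [187 188 122 134 146 145 147 148 149 145 145 149 148 145 146 146 147 145 145 147 150]
204 [174 177 127 126 145 150 145 146 144 139 125 136 145 148 149 147 146 146 147 148 149]
210 [179 182 143 120 145 143 147 145 142 118  96 144 146 147 145 147 148 147 148 146 147]
216 [194 188 153 119 145 149 146 145 143 117 100 140 144 145 145 146 150 145 148 148 146]
222 [193 193 184 105 144 142 144  64  19  20  24  23  28 122 146 147 148 149 145 148 150]
228 [199 197 189 118 191 190  48  23  16  19  14  18  2
[... 606 characters left out ...]
[88 54 17 17 27 37 32 35 37 33 37 35 36 36 32 25 15 20 18 65 91]
282 [142  36  17  25  35  34  41  39  39  35  37  39  43  37  38  32  28  29  18  48 143]
288 [208  64  17  30  35  44  45  50  51  51  51  53  54  52  47  36  30  34  25  78 201]
294 [29 55 25 34 37 48 56 59 60 57 56 60 64 58 61 52 38 35 34 49 28]
300 [24 49 30 36 45 54 58 57 61 62 58 59 56 62 53 51 53 35 34 50 27]
306 [19 49 30 37 49 57 53 54 62 57 61 66 66 62 61 55 50 33 33 50 25]
312 [18 46 26 60 54 64 55 55 54 66 61 58 61 59 58 56 45 65 33 45 23]
318 [ 23  44  39 192 165  51  59  59  59  61  68  57  57  60  67  52  48 105  42  40  24]
324 [ 24  43  75 204 202 197  81  52  58  57  58  56  61  59  54  98 190 111  45  43  25]
```

Held straight: cap 60 mm behind the TCP, tip about 130 mm ahead of it and just clear of the hole. Next I'll lift vertically, then turn upright.

```bash
python3 -m crank '[{"gripper":10,"travel":[-10,0,-12],"twist":[0,0,0]},{"gripper":10,"travel":[-17,0,-17],"twist":[0,0,0]},{"gripper":10,"travel":[-21,0,-21],"twist":[0,0,0]},{"gripper":10,"travel":[-21,0,-21],"twist":[0,0,0]},{"gripper":10,"travel":[0,0,0],"twist":[0,0,0]}]'
python3 -c "
from h import *
o=bot.get_obs();print(o['q'],o['ee_pos'])"
```

```text
time: 23.12
ee_pos: [0.4808, 0.1637, 0.289]
tcp_rot: [179.9, 44.2, -173.6]
wrist_force: [0.6, -0.0, -1.2]
opening: 0.0253
grasp_force: 69.0
[ 27.46777808 -44.05303614 -30.70522596  61.09792132 -14.37907768
  15.43042349] [0.48080085 0.16368409 0.28901757]
```

```bash
python3 -m crank '[{"gripper":10,"travel":[0,0,0],"twist":[0,0.154,0]},{"gripper":10,"travel":[0,0,0],"twist":[0,0.154,0]},{"gripper":10,"travel":[0,0,0],"twist":[0,0.154,0]},{"gripper":10,"travel":[0,0,0],"twist":[0,0.154,0]},{"gripper":10,"travel":[0,0,0],"twist":[0,0.154,0]},{"gripper":10,"travel":[0,0,0],"twist":[0,0,0]},{"gripper":10,"travel":[0,0,0],"twist":[0,0,0]}]'
python3 -c "
from h import *
go([.456,-.0243,.225],[180,0,-173.5],5)"
```

```text
time: 24.0
ee_pos: [0.48, 0.1633, 0.2849]
tcp_rot: [-180.0, -0.1, -173.5]
wrist_force: [0.3, -0.1, -0.2]
opening: 0.0252
grasp_force: 69.0
twist [-0.     -0.0003 -0.    ] travel [  9.  -36.7  12. ]
```

```bash
python3 -m crank '[{"gripper":10,"travel":[9,-36.7,2],"twist":[0,0,0]},{"gripper":10,"travel":[9,-36.7,5],"twist":[0,0,0]},{"gripper":10,"travel":[9,-36.7,13],"twist":[0,0,0]},{"gripper":10,"travel":[9,-36.7,20],"twist":[0,0,0]},{"gripper":10,"travel":[9,-36.7,20],"twist":[0,0,0]},{"gripper":10,"travel":[0,0,0],"twist":[0,0,0]},{"gripper":10,"travel":[0,0,0],"twist":[0,0,0]},{"gripper":10,"travel":[0,0,0],"twist":[0,0,0]}]'
cat > look.py <<'E'
from h import *
import cv2,pickle,sys
np.set_printoptions(precision=4,suppress=True,linewidth=190)
k=sys.argv[1];o=bot.get_obs();print(o["ee_pos"],o["tcp_rot"])
for n,cy,hw in(("scene",30,14),("side",30,14),("wrist",0,25)):
    c=bot.calibration(n);im=bot.camera(n)[:,:,::-1];cv2.imwrite(f"pics/{n}_{k}.png",im);pickle.dump((c,o),open(f"{n}_{k}.pkl","wb"))
    Z=R.from_euler("xyz",o["tcp_rot"],degrees=True).apply([0,0,1])
    tip=proj(n,o["ee_pos"]+.13*Z,c);sc=proj(n,np.array([.456,-.0243,.048]),c);print(n,"tip",tip,"shoulder",proj(n,o["ee_pos"]+.04*Z,c),"screw",sc)
    h=cv2.cvtColor(im,cv2.COLOR_BGR2HSV);x=int(tip[0]);y0=int(min(tip[1],sc[1]))-(25 if n!="wrist" else 30);y1=int(max(tip[1],sc[1]))+(8 if n!="wrist" else 30);st=2 if n!="wrist" else 4
    print("cols",x-hw,x+hw)
    for r in range(y0,y1,st): print(r,"S",(h[r,x-hw:x+hw:st,1]),"V",(h[r,x-hw:x+hw:st,2]))
E
python3 look.py A
```

```text
time: 25.0
ee_pos: [0.456, -0.0232, 0.2266]
tcp_rot: [-180.0, 0.0, -173.4]
wrist_force: [0.1, 0.3, -0.7]
opening: 0.0252
grasp_force: 69.1
[ 0.456  -0.0232  0.2266] [-179.9834    0.008  -173.424 ]
scene tip [316.5154 242.4499] shoulder [318.5636 200.2269] screw [315.8275 264.0421]
cols 302 330
217 S [ 10  15  16   5  20  24  14  11  19  17  10   5  16 106] V [ 51  52  48  49  51  53  53  48 134 117  49  52  47 128]
219 S [  5  15  15  10   0  15  20  11  19  22  15  16  32 116] V [ 50  52  50  50  49  52  50  47 134 125  70  48  48 138]
221 S [ 10  11  10  10  10  10  10  16  15  21   6  16  52 114] V [ 49  47  49  50  53  49  51  48 133 109  46  49  49 128]
223 S [ 20  16  11  15  26  15   5   5  17  15  43 102 113 115] V [ 50  49  48  51  49  52  50  47 135 105  48 120 147 142]
225 S [  5   5  17  17  10  10  10  11  19  31 113 111 112 108] V [ 47  50  45  75  52  52  51  48 134 107 153 149 146 146]
227 S [ 15  11  13  17  10   5  17  53  37  53 110 106 110 111] V [ 50  48  81  59  50  50  44  68 150 121 153 151 148 147]
229 S [ 10  11  10   5  28  50 110 114  42  50 109 108 110 11
[... 7375 characters left out ...]
122]
207 S [176 171 166 170 167 175   6  42 171 169 169 168 167] V [122 125 126 123 124 121 122 110 122 124 122 123 122]
211 S [170 167 175 164 175 166   6  33 167 172 172 167 176] V [123 124 125 126 121 126 129 115 124 123 123 125 123]
215 S [169 172 174 171 172 169   9  12 167 167 177 177 173] V [127 126 123 125 123 124 141 123 125 122 124 121 122]
219 S [166 180 177 169 177 107  13  21 103 164 169 173 173] V [126 122 121 124 114  55  39  37  57 112 124 122 121]
223 S [177 173 174 162  15  31  30  21  26   8 162 176 175] V [127 122 126 104  33  33  34  36  29  32 107 123 121]
227 S [170 162 173   9  28  29  26  17  10  21  18 145  87] V [126 124 122  30  27  35  29  30  25  24  28 118 140]
```

Tip and screw are visible in all three views. I'll fit the shank's line and the screw's centroid by triangulation.

```bash
cat > meas.py <<'E'
from h import *
import cv2,pickle,sys
np.set_printoptions(precision=4,suppress=True,linewidth=150)
k=sys.argv[1];W={n:pickle.load(open(f"{n}_{k}.pkl","rb")) for n in("scene","side","wrist")};o=W["scene"][1]
Z=R.from_euler("xyz",o["tcp_rot"],degrees=True).apply([0,0,1])
line={};scr={};tiprow={}
for n in("scene","side"):
    c=W[n][0];h=cv2.cvtColor(cv2.imread(f"pics/{n}_{k}.png"),cv2.COLOR_BGR2HSV).astype(int)
    tip=proj(n,o["ee_pos"]+.126*Z,c);sc=proj(n,np.array([.456,-.0243,.048]),c)
    x0=int(round(tip[0]))-7;xs=np.arange(x0,x0+15);pts=[]
    for r in range(int(tip[1])-16 if n=="scene" else int(tip[1])-24,int(tip[1])+7):
        s=h[r,xs,1];bg=np.median(s)
        if bg<60: continue
        w=np.clip((bg-s)/bg-.25,0,None)
        if w.max()>.2: pts.append((r,(w*xs).sum()/w.sum(),w.sum()))
    pts=np.array(pts);p=np.polyfit(pts[:,0],pts[:,1],1);line[n]=p;tiprow[n]=pts[-1,0]
    print(n,"line",p,"rows",pts[0,0],pts[-1,0],"resid",np.std(pts[:,1]-np.polyval(p,pts[:,0])))
for n in("scene","side","wrist"):
    c=W[n][0];h=cv2.cvtColor(cv2.imread(f"pics/{n}_{k}.png"),cv2.COLOR_BGR2HSV)
    sc=proj(n,np.array([.456,-.0243,.048]),c);a=10 if n!="wrist" else 14;x,y=int(sc[0]),int(sc[1]);yt=y-5 if n!="wrist" else y-a
    m=(h[yt:y+a-2,x-a:x+a,1]<90).astype(np.uint8)
    nn,lab,st,ce=cv2.connectedComponentsWithStats(m);j=1+np.argmax(st[1:,4]);b=st[j]
    scr[n]=(x-a+b[0]+(b[2]-1)/2,yt+b[1]+(b[3]-1)/2);print("screw",n,scr[n],b)
# shank line: two planes intersect
def pl(n):
    c=W[n][0];p=line[n];rs=(tiprow[n]-15,tiprow[n]);d=[ray(n,np.polyval(p,r),r,c) for r in rs];N=np.cross(d[0][1],d[1][1]);return N/np.linalg.norm(N),d[0][0]
(n1,o1),(n2,o2)=pl("scene"),pl("side");D=np.cross(n1,n2);D/=np.linalg.norm(D);D*=-np.sign(D[2])
print("axis dir (down)",D,"tilt deg",np.degrees(np.arccos(-D[2])))
t,e=tri(ray("scene",np.polyval(line["scene"],tiprow["scene"]+.5),tiprow["scene"]+.5),ray("side",np.polyval(line["side"],tiprow["side"]+.5),tiprow["side"]+.5));print("tip",t,e)
s,e=tri(ray("scene",*scr["scene"]),ray("side",*scr["side"]));print("screw",s,e,"wrist z48",plane("",*scr["wrist"],.047,W["wrist"][0]))
print("tip-screw mm",(t-s)*1000,"ee",o["ee_pos"],"tip rel",(t-o["ee_pos"])*1000)
E
python3 meas.py A
```

```text
scene line [  0.1873 274.5472] rows 229.0 240.0 resid 0.7906028194203623
side line [ -0.1781 335.3149] rows 150.0 180.0 resid 0.8804312660759152
screw scene (np.float64(315.5), np.float64(265.5)) [ 5  4 12  6 61]
screw side (np.float64(307.5), np.float64(196.0)) [ 7  4 10  5 41]
screw wrist (np.float64(278.5), np.float64(188.5)) [  5   4  20  20 325]
axis dir (down) [ 0.1345 -0.1596 -0.978 ] tilt deg 12.049941574204869
tip [ 0.4674 -0.0163  0.0905] 0.0075314398508311495
screw [ 0.4543 -0.0257  0.0462] 0.0005977530553519175 wrist z48 [ 0.4555 -0.024   0.047 ]
tip-screw mm [13.1034  9.4148 44.2729] ee [ 0.456  -0.0232  0.2266] tip rel [  11.4132    6.9791 -136.0523]
```

```bash
python3 - <<'E'
import cv2,numpy as np
np.set_printoptions(linewidth=150)
for n,xa,xb,ya,yb in(("scene",314,325,228,243),("side",301,313,149,179)):
    h=cv2.cvtColor(cv2.imread(f"pics/{n}_A.png"),cv2.COLOR_BGR2HSV).astype(int)
    print(n,np.arange(xa,xb))
    for r in range(ya,yb,1 if n=="scene" else 2): print(r,h[r,xa:xb,1],h[r,xa:xb,2])
E
```

```text
scene [314 315 316 317 318 319 320 321 322 323 324]
228 [ 49 105 116 113  43   5  53 107 112 106 104] [ 57 117 149 144 160 144 121 140 153 151 150]
229 [110 108 114 105  42   9  50 111 109 110 108] [150 153 155 148 158 144 118 138 152 148 149]
230 [114 107 112 106  41   5  55 113 110 109 109] [157 155 152 145 156 141 115 140 151 150 148]
231 [115 116 116 108  41   7  51 114 110 108 105] [149 150 152 146 154 140 111 137 153 149 151]
232 [117 121 119 111  44   7  51 117 110 108 111] [146 148 152 147 157 139 106 133 149 147 149]
233 [120 118 124 106  34   7  57 113 106 105 106] [147 149 148 135 143 140 111 136 154 150 149]
234 [120 118 121 106  31   7  54 119 109 104 105] [142 143 146 130 141 140 109 137 155 152 151]
235 [117 118 126 108  27   7  52 128 116 111 106] [142 143 142 128 141 138 107 132 150 152 152]
236 [122 119 124 105  28   7  55 127 121 115 114] [142 143 144 131 144 141 106 131 150 149 155]
237 [118 118 124 105  40   9  55 128 121 122 119] [141 140 142 133 122 117 106 129 148 151 141]
238 [113 116 120 105  51   5  56 124 119 122 121] [140 138 142 133 105  99 104 127 150 1
[... 1306 characters left out ...]
8  30   7 139 137 139 137] [ 79  79  81  81 150 157 189 107  81  80  81  80]
167 [136 140 140 139  34  16  43 140 140 139 131 139] [ 79  80  80  81 142 158 100  80  80  79  78  77]
169 [139 140 137 137  10  13  38 137 137 137 137 136] [ 81  80  80  80 131 159 101  78  78  78  80  79]
171 [137 140 135   7  14  12  35 136 137 136 132 136] [ 80  80  81 103 142 165 102  79  78  79  79  79]
173 [139 137 135  38  17  16  36 139 134 137 136 139] [ 81  80  81 142 147 161  99  79  80  78  79  79]
175 [136 141 136 136  42  28 131 132 134 134 139 136] [ 79  78  79  79 147  91  80  79  80  80  79  79]
177 [ 75  19 133 137 133 127 131 132 131 131 132 131] [143  80  67  69  71  76  76  79  82  82  79  80]
```

```bash
cat > ax.py <<'E'
from h import *
np.set_printoptions(precision=4,suppress=True)
def axis(s0,s1,d0,d1,scr_s,scr_d):
    "scene axis points (upper, tip), side axis points (upper, tip)"
    N=[]
    for n,a,b in(("scene",s0,s1),("side",d0,d1)): N.append(np.cross(ray(n,*a)[1],ray(n,*b)[1]))
    D=np.cross(*N);D/=np.linalg.norm(D);D*=-np.sign(D[2])
    t,e=tri(ray("scene",*s1),ray("side",*d1));s,e2=tri(ray("scene",*scr_s),ray("side",*scr_d))
    o=bot.get_obs();T=R.from_euler("xyz",o["tcp_rot"],degrees=True)
    print("dir",D,"tilt",np.degrees(np.arccos(-D[2])),"in tool",T.inv().apply(D));print("tip",t,e,"screw",s,e2,"tip-screw",(t-s)*1000,"in tool",T.inv().apply(t-s)*1000,"tip-ee",(t-o["ee_pos"])*1000)
    tw=T.inv().apply(np.cross(D,[0,0,-1]));print("twist needed",tw)
    print("predicted vertical cols: scene",[proj("scene",t+[0,0,z])[0] for z in(0,.026)],"side",[proj("side",t+[0,0,z])[0] for z in(0,.055)])
if __name__=="__main__":
    axis((319,228),(319,240.7),(308,149),(305.3,176),(315.5,265.5),(307.5,196))
E
python3 ax.py
```

```text
dir [ 0.0514 -0.0097 -0.9986] tilt 3.0009320738544023 in tool [-0.0519 -0.0155  0.9985]
tip [ 0.462  -0.0227  0.0971] 0.002142222608831715 screw [ 0.4543 -0.0257  0.0462] 0.0005977530553519175 tip-screw [ 7.7418  3.0128 50.9003] in tool [ -7.9399   2.1054 -50.9154] tip-ee [   5.8889    0.7565 -128.5286]
twist needed [-0.0155  0.05   -0.    ]
predicted vertical cols: scene [np.float64(318.6206128070528), np.float64(319.22201041733314)] side [np.float64(304.98024813386417), np.float64(306.0418022913104)]
```

The shank leans 3° and the tip is 8 mm forward of the screw. I'll straighten, shift, descend part way and re-measure.

```bash
python3 -m crank '[{"gripper":10,"travel":[0,0,0],"twist":[-0.0155,0.05,0]},{"gripper":10,"travel":[1.8,-4.8,5],"twist":[0,0,0]},{"gripper":10,"travel":[0,0,10],"twist":[0,0,0]},{"gripper":10,"travel":[0,0,8],"twist":[0,0,0]},{"gripper":10,"travel":[0,0,0],"twist":[0,0,0]},{"gripper":10,"travel":[0,0,0],"twist":[0,0,0]},{"gripper":10,"travel":[0,0,0],"twist":[0,0,0]}]'
python3 - <<'E'
from h import *
import cv2,pickle
np.set_printoptions(linewidth=170)
o=bot.get_obs()
for n,xa,xb,ya,yb in(("scene",309,324,236,272),("side",299,316,155,201),("wrist",262,296,176,226)):
    c=bot.calibration(n);im=bot.camera(n)[:,:,::-1];cv2.imwrite(f"pics/{n}_B.png",im);pickle.dump((c,o),open(f"{n}_B.pkl","wb"))
    h=cv2.cvtColor(im,cv2.COLOR_BGR2HSV).astype(int);st=1 if n=="scene" else 2
    w=2 if n=="wrist" else 1
    print(n,np.arange(xa,xb,w))
    for r in range(ya,yb,st): print(r,h[r,xa:xb:w,1])
E
```

```text
time: 26.02
ee_pos: [0.4535, -0.0288, 0.2026]
tcp_rot: [179.1, -3.0, -173.5]
wrist_force: [-0.2, -0.1, -0.1]
opening: 0.0251
grasp_force: 69.1
scene [309 310 311 312 313 314 315 316 317 318 319 320 321 322 323]
236 [113 114 119 122 121 121 133  43   9  19 108 122 121 121 118]
237 [107 112 115 115 118 118 133  40   6  17 113 123 119 122 122]
238 [109 109 111 108 112 117 129  42   6  27 118 120 120 119 120]
239 [110 109 108 112 110 116 129  31   5  28 118 119 116 117 119]
240 [107 110 109 111 111 111 120  30   5  30 119 125 118 117 115]
241 [106 106 109 109 109 111 120  36   6  42 122 121 119 118 122]
242 [113 110 108 109 108 114 117  38   8  46 114 114 115 117 118]
243 [113 111 110 111 114 114 112  39   9  48 112 109 109 111 120]
244 [106 107 114 113 112 114 100  29   5  51 117 110 108 111 116]
245 [106 107 109 116 120 122 102  31   4  75 122 112 111 113 111]
246 [106 108 111 108 101 105  79  25  11  79 128 108 107 118 118]
247 [110  95  48  23  25  27  28  20  15  59  54  22  35  74 112]
248 [94 44 14 16 22  4  9 15 24 36 29 20 20 23 22]
249 [24 23 23 30 18 26 17 22 26  8  8 16 29 23
[... 4425 characters left out ...]
6  12  15  12  17  20  22 149 171]
208 [173 168 169 178 158  44  11   9  14  19  15  14  15   8  72 171 171]
210 [178 167 175 165 179 127  23   6  20  18  20  17  10  54 155 162 176]
212 [169 168 170 164 169 165 145  40  12  14   4  18  64 160 167 176 170]
214 [169 171 171 173 162 172 165  44  15  12  73 150 166 164 161 173 171]
216 [172 169 171 170 174 171 165  36  15  19  70 171 177 167 169 171 168]
218 [171 167 171 167 170 161 150  42  23  23  51 140 156 166 166 173 165]
220 [167 173 168 160 142  58  14  23  25   7  15  15  20 124 163 166 174]
222 [172 168 163 108  29  21  23  38  27   0  23   8  29  23 114 172 167]
224 [165 170 108  49   0  21  28   8  31  29   7  17  62  19   8 115 169]
```

```bash
python3 - <<'E'
from ax import *
import pickle
axis((317.2,237),(316.1,254.3),(310.45,159),(309.6,184.2),(315.5,265.7),(307.6,196.5))
c,o=pickle.load(open("wrist_B.pkl","rb"))
print(plane("",280.3,202.8,.048,c)); t=np.array([.4543,-.027,.072]);print(proj("",t,c))
E
```

```text
dir [-0.016   0.0013 -0.9999] tilt 0.9199383476474439 in tool [-0.0368 -0.0125  0.9992]
tip [ 0.4513 -0.0289  0.0746] 0.00048769030501781557 screw [ 0.4542 -0.0254  0.0454] 0.00010535779172587352 tip-screw [-2.9474 -3.4814 29.242 ] in tool [  4.8556  -2.6695 -29.0723] tip-ee [  -2.2536   -0.0819 -127.8232]
twist needed [ 0.0031 -0.0157 -0.0001]
predicted vertical cols: scene [np.float64(316.1890695668819), np.float64(316.76178781163236)] side [np.float64(309.67431064387443), np.float64(310.8401912949834)]
[ 0.4553 -0.0247  0.048 ]
[278.55   206.0496]
```

The driver is upright now (0.9°, within measuring noise). The tip is off by (−2.9, −3.5) mm at 29 mm height, so I'll make the final correction.

```bash
python3 -m crank '[{"gripper":10,"travel":[-4,2.9,4],"twist":[0,0,0]},{"gripper":10,"travel":[0,0,5],"twist":[0,0,0]},{"gripper":10,"travel":[0,0,4.5],"twist":[0,0,0]},{"gripper":10,"travel":[0,0,0],"twist":[0,0,0]},{"gripper":10,"travel":[0,0,0],"twist":[0,0,0]},{"gripper":10,"travel":[0,0,0],"twist":[0,0,0]}]'
python3 - <<'E'
from h import *
import cv2,pickle
np.set_printoptions(linewidth=170)
o=bot.get_obs()
for n,xa,xb,ya,yb in(("scene",309,324,240,271),("side",299,316,165,201)):
    im=bot.camera(n)[:,:,::-1];cv2.imwrite(f"pics/{n}_C.png",im)
    h=cv2.cvtColor(im,cv2.COLOR_BGR2HSV).astype(int)
    print(n,np.arange(xa,xb))
    for r in range(ya,yb): print(r,h[r,xa:xb,1])
E
```

```text
time: 26.92
ee_pos: [0.4564, -0.0254, 0.1888]
tcp_rot: [179.1, -3.0, -173.5]
wrist_force: [-0.4, 0.2, -0.5]
opening: 0.0255
grasp_force: 69.2
scene [309 310 311 312 313 314 315 316 317 318 319 320 321 322 323]
240 [113 108 109 112 111 115 124  32   5  48 125 122 122 118 118]
241 [111 104 107 109 109 116 111  38   7  53 121 120 123 119 119]
242 [113 104 109 111 108 115 103  32   7  53 120 113 114 116 123]
243 [111 112 112 113 112 116  96  28  10  47 116 110 111 116 120]
244 [107 111 108 115 112 114  96  29   9  72 115 109 111 110 113]
245 [104 109 107 115 120 126  90  19   7  80 119 111 111 113 107]
246 [101 107 111 110  99 106  78  23  13  81 126 108 109 115 116]
247 [110  92  45  21  26  29  26  20  15  63  53  21  31  77 111]
248 [93 44 17 18 21  3 13 14 19 33 30 20 18 23 20]
249 [26 19 19 29 18 27 20 16 24  8  6 12 29 23 20]
250 [ 17  29  40   6  94 165  12  29  20  38   8  14   7   3  18]
251 [ 29  11  86 163 216 255   6  30  20 129 108  46  21   9  18]
252 [  6 117 205 230 222 255  11  33  14 187 217 169 139  84  43]
253 [164 203 207 194 196 241   6  30  18 186 220 211 227 219 1
[... 3130 characters left out ...]
0 159 159 159 159 159 161 159 159]
192 [162 159 161 161 160 160 160 159 161 159 161 159 159 158 159 159 159]
193 [160 159 160 160 160 159 159 159 159 159 157 158 158 158 161 159 159]
194 [160 161 159 161 159 123  83  74  73  95  78 122 154 159 159 161 159]
195 [160 159 159 159  82  38   6  10  13  13   7  32  42 109 154 159 158]
196 [159 159 159 159  18  10  14  13  13  14  14  14  12  52 140 158 158]
197 [161 161 159 159  22   2  12  11  12  13  13  13   2  54 136 159 161]
198 [159 159 161 159 140  59  18  12  14   9  12  10  58 136 157 158 159]
199 [159 157 159 158 160 158 159 136 120  90 116 151 158 158 159 157 157]
200 [161 159 160 159 158 158 159 161 159 160 158 158 161 161 160 158 158]
```

```bash
python3 - <<'E'
from ax import *
axis((316.95,240),(316.0,258.7),(309.1,166),(307.65,190.2),(315.4,265.8),(307.7,196.5))
E
```

```text
dir [ 0.0086  0.011  -0.9999] tilt 0.8008247940316747 in tool [-0.0624 -0.0056  0.998 ]
tip [ 0.4548 -0.0252  0.0612] 0.00013525282897264786 screw [ 0.4539 -0.0255  0.0453] 1.11376314062399e-05 tip-screw [ 0.8479  0.2453 15.8733] in tool [ -0.0341   0.3955 -15.8928] tip-ee [  -1.5962    0.1633 -127.5662]
twist needed [0.0099 0.0098 0.0007]
predicted vertical cols: scene [np.float64(315.97534887440304), np.float64(316.53922714980945)] side [np.float64(307.6292787462846), np.float64(308.7392952366934)]
```

The tip is within 1 mm of centre, about 15 mm up, upright within 1°. Last, I'll check that the other objects haven't moved and hand in.

```bash
python3 - <<'E'
from h import *
import cv2
def bb(f,lo,hi,w):
    h=cv2.cvtColor(cv2.imread(f),cv2.COLOR_BGR2HSV);x0,x1,y0,y1=w;m=cv2.inRange(h[y0:y1,x0:x1],lo,hi)
    k=max(cv2.findContours(m,0,2)[0],key=cv2.contourArea);return cv2.boundingRect(k),cv2.contourArea(k)
for n,w in(("side",(200,285,165,260)),("scene",(225,300,145,195))):
    for k,lo,hi in(("red",(0,150,60),(6,255,255)),("yel",(12,150,100),(25,255,255))):
        print(n,k,bb(f"pics/{n}0.png",lo,hi,w),bb(f"pics/{n}_C.png",lo,hi,w))
a,b=[cv2.cvtColor(cv2.imread(f"pics/side{s}.png"),cv2.COLOR_BGR2GRAY)[185:225,280:345].astype(int) for s in("0","_C")]
for n,lo,hi,w in(("scene",(3,180,100),(15,255,255),(280,315,255,305)),("side",(3,180,100),(15,255,255),(325,345,185,215))): print("clip",n,bb(f"pics/{n}0.png",lo,hi,w),bb(f"pics/{n}_C.png",lo,hi,w))
o=bot.get_obs();print(o["time"],o["opening"],o["grasp_force"],o["wrist_force"],o["q"]);bot.job_done()
E
```

```text
side red ((15, 34, 58, 53), 1018.5) ((15, 34, 58, 53), 1018.0)
side yel ((23, 18, 52, 46), 543.5) ((23, 18, 52, 46), 542.5)
scene red ((4, 8, 31, 30), 210.5) ((4, 9, 31, 30), 214.5)
scene yel ((24, 16, 17, 17), 94.5) ((23, 16, 24, 22), 147.5)
clip scene ((8, 15, 17, 29), 251.0) ((8, 15, 17, 29), 252.5)
clip side ((6, 6, 7, 11), 21.0) ((6, 6, 7, 11), 25.5)
27.025 0.025515078450575695 69.15036747301883 [ 0.10695448  0.06998391 -1.38310678] [-3.42778348 -4.72409894 -1.86607305 95.98223736  0.35994355 -9.93997554]
the job is handed in; nothing more can be done
```

The job is handed in at 27 s: the cover is snapped home and level, and the black screwdriver is held upright with its tip about 15 mm above the screw, within 1 mm of centre; the red and yellow drivers did not move and nothing went near the bin or tape, but one brief contact of about 40 N at the wrist during the grasp approach came right at the limit.

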